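# Knock a jammed packing piece out of the frame clamp

### The arm

A 7-joint arm with a two-finger parallel gripper is mounted at the origin on the work surface. World frame = base frame: x ahead of the robot, y to its left, z up, the work surface at z = 0. Lengths are in m, angles in rad, forces in N, time in s.
With the tool pointing down it reaches from about 0.35 to 0.9 m from the base axis. Payload 7.2 kg.
Tool frame: the origin (TCP) lies at the very end of the fingers, on their centre line; the grasp point (between the pads) lies 19 mm behind it (arm.tcp_to_grasp is the distance from the TCP to the grasp point, in m); x points along the fingers, z is the direction in which the jaws open and shut, and the axes are right-handed (so a half turn about x gives the same grasp; the last joint's range is limited). The gripper opens to 88 mm and grips with 3 to 60 N. Pads are 20 mm wide; open, the fingers measure 115 mm over their backs; the gripper's body (75 mm by 178 mm) begins 61 mm behind the grasp point.
Start: joints at [1.255, 0.411, -0.013, 1.596, 0.006, 1.134, -0.082], TCP at [0.153, -0.606, 0.192] pointing down, gripper open.
Joint ranges: [-2.95, 2.95], [-0.29, 1.99], [-1.47, 1.44], [0.14, 2.54], [-1.03, 4.17], [0.13, 1.85], [-2.86, 2.86]. Speed limits (rad/s): [2.39, 2.39, 3.01, 3.01, 3.14, 3.14, 3.14].

### API

Orientations are given as a rotation vector (axis times angle).
In Python, from workcell import arm gives the robot as it stands. The module is installed in compiled form; this text tells all that it offers.
- The arm moves only by the tool send_rows, never from a script. Its argument "motion" is a list that holds one entry, the list of rows, each a list of 5 numbers: the shift along the tool's x, y, z in cm, then the turn about the tool's x in rad, then the closure in counts, from 0 (fully open) to 255 (shut). In form: [[[tx, ty, tz, yaw, grip], ...]]. A call has 1 to 8 rows; each row is the pose to reach, as a shift and turn from the pose commanded when the call began, along the tool's axes at that moment; what a row does not reach only later rows make up. A row lasts 1/12 s, in which the tool goes at most 41.7 mm and 7.16 degrees, less where a joint would pass 70% of its speed; a pose out of reach is approached as far as the arm can. A call with a gripper value outside its range is refused whole. The fingers move at their own pace and stop on an object; the grip force is fixed at half the most. Time passes only in rows, so rows that repeat a pose let the fingers close. It gives the time, the measured TCP pose, the force and the opening at its end, in the units of the state.
- arm.read_state(): the state, without advancing time (a new reading comes with each control period).
- arm.camera(name): name is "scene" or "top" or "wrist"; returns (picture, depth): 384x512x3 uint8, red, green, blue; 384x512 float32, m along the optical axis (not along the pixel's ray), 0 where there is no reading.
- arm.camera_model(name): a dict with "fx", "fy", "cx", "cy" (pixels), "dist" ([k1, k2, p1, p2, k3] as OpenCV has them; the pictures are not rectified), "origin" and "orientation" of the camera in the world. Camera axes: x right, y down, z forward; pixel columns grow to the right and rows downward; lengths in m; the calibration is good to about 2 mm. A picture is of the moment at which its call begins: read the wrist's pose just before it. camera_model takes no time and is no camera call; for the wrist camera it gives the pose at the moment of the call.
- arm.sign_off(): hands the job in, once; it reports no verdict.
The state is a dict: "t": time; "joint_pos": joint angles; "dq": joint speeds; "joint_torque": joint torques, N m; "tool_pos": TCP position; "ee_rot": TCP orientation; "wrist_force": force on the tool from outside, world axes, zero at the start; "wrist_torque": the same for the moment, N m; "grip_width": finger opening in m.
Only numpy, scipy, OpenCV 4.12 (cv2) and the standard library are available. Lean on these libraries where they do the work, as an engineer would, in place of code of your own. Each camera call takes 0.05 s, during which the arm holds its last target.

### The job

The packing piece in the picture-frame clamp is jammed. Pick up the wooden tapping block and with it drive the piece gently along its slot, by the end that sticks out furthest, until you feel it come up hard against its stop, and do not force it past that; keep the gripper itself off the piece until it has been knocked along. Then put the block back down on the bench the same way up as it was, lift the piece straight up out of the clamp and lay it flat, without dropping it, in the grey tray; leave the paint cups standing where they are.

Things in the scene. Friction and masses are not known exactly. Their poses are not given: they have to be found in the camera images.
- clamp: Picture-frame clamp fixed to the bench: plywood board 200 x 200 x 18 mm (x -105 to +95, y -100 to +100) with two aluminium cheeks and a slot between them along its y, floor 18 mm up. Fence cheek x +11 to +35; jaw cheek x -12 to -52, its black knob out to x -84. Grey moulding at x +41 to +75, top 42 mm above the bench. Origin: underside of the board, below the slot's middle line; z up.
- slot (a point): Middle of the slot at the height of the cheeks' tops, 58 mm above the bench, axes as the clamp's. The cheeks reach 38 mm from it towards +y and -y. Inside the jaw cheek, out of sight, a 6 N spring presses a steel nose, 8 mm long in y and 33 to 43 mm above the bench, into the packing piece. Its place along the slot differs between starts by up to 24 mm and cannot be seen.
- spacer: Jammed packing piece: plain brown hardwood bar 22 (x) x 144 (y) x 40 (z) mm, 56 to 98 g, standing in the slot, top flush with the cheeks, axes as the clamp's. Origin: centre of its underside. Drive it towards the clamp's -y, against a drag of 5 to 11 N. After 13 to 42 mm (unknown; feel for it) it comes up hard: only there it is loose and lifts straight up. Over 25 N on it is forcing.
- cutout (a point): A groove along the bar's whole -x side, 12 to 28 mm above its underside and 7 mm deep, hooks over the steel nose, so the jammed bar cannot be lifted. This point, on the -x face at the underside, y +14 mm, is the middle of a 11 mm long cut-out that opens the groove downwards. When it reaches the nose, the drag drops, and up to 3 mm further the bar stops hard on the nose.
- long_end (a point): Middle of the bar's +y end face, 20 mm above its underside: the end that sticks out furthest, about 44 mm at the start, to be driven with the block. At the stop 2 mm or more of it still stick out, so the block need never touch the cheeks.
- short_end (a point): Middle of the bar's -y end face, 20 mm above its underside. About 24 mm stick out at the start, 36 mm or more at the stop: then the bar can be gripped here from above, across its 22 mm, and lifted.
- block: Tapping block of pale wood, 40 (x) x 90 (y) x 50 (z) mm, 100 to 170 g, lying loose on the bench at the clamp's +y side. Origin: centre of its underside; z up. Grip it across its 40 mm and drive with an end face.
- tray: Grey open tray fixed to the bench, outside 150 (x) x 190 (y) x 35 (z) mm, walls 5 mm, floor 5 mm. Origin: centre of its underside.
- cup_a: White paper cup of orange paint, 76 mm across the rim, 95 mm high. Origin: centre of its underside. Leave it standing.
- cup_b: White paper cup of blue paint, 76 mm across the rim, 95 mm high. Origin: centre of its underside. Leave it standing.
There are look-alikes about, which are no part of the job. What is shaped like the spacer but blue or turquoise is not meant.

How it is judged:
On the way, in this order (a step that is already met when the one before it is completed fails the run):
1. the piece has been driven along the slot until its origin is past the clamp's towards -y, still standing in the slot (y of spacer in the frame of clamp between -0.035 and 0 m and z of spacer in the frame of clamp below 0.023 m), for 0.1 s.
2. the piece has been lifted out: its underside is 20 mm or more above the slot's floor, over the clamp (z of spacer in the frame of clamp above 0.038 m and horizontal distance between spacer and clamp below 0.08 m), for 0.05 s.
At the end, for the whole second after the job is handed in: The piece lies at rest in the tray: its origin inside the tray's walls, below 40 mm over the tray's underside, its length level within 0.12 rad; the block stands at rest on the bench itself, its own underside down (within 4 mm and 0.05 rad) (x of spacer in the frame of tray between -0.065 and 0.065 m and y of spacer in the frame of tray between -0.085 and 0.085 m and z of spacer in the frame of tray below 0.04 m and angle between the y axis of spacer and the z axis of tray, either way round above 1.45 rad and linear speed of each of spacer, block below 0.02 m/s and height (world z) of block between -0.004 and 0.004 m and angle between block's own z axis and vertical below 0.05 rad); the robot touches nothing.
It fails at once if gripper or arm touches the piece in the slot before it has been knocked along (origin not yet past the clamp's towards -y) (contact force between any of the fingers, the arm and spacer above 0.5 N and y of spacer in the frame of clamp above 0 m and z of spacer in the frame of clamp below 0.03 m and horizontal distance between spacer and clamp below 0.03 m).
It fails at once if the piece is forced: more than 25 N between block and piece (contact force between block and spacer above 25 N).
It fails at once if the piece is dropped or thrown (faster than 0.8 m/s while not held) (linear speed of spacer above 0.8 m/s and contact force between the fingers and spacer below 0.1 N).
It fails at once if a paint cup is moved more than 20 mm (distance of any of cup_a, cup_b from where it was at the start of the episode above 0.02 m).
It also fails if it takes over 72 s, if anything falls off the work surface, if the arm or the gripper's body presses on something with over 40 N, if the wrist force passes 120 N, or if a joint passes its speed limit or range.

## Working session

There is one attempt and no reset: what is moved stays moved. The work goes in short steps, Python scripts to look and compute and a tool call to move; the robot and the scene stay as the last step left them, time stands still between calls to the robot, and variables do not carry over. Pictures are saved under pics/ and viewed, and the job is handed in when it is done.

Besides the shell and the picture viewer there is one more tool, called after "Emit:" by a JSON object that holds its "fn" and its "kwargs", one argument or row to a line. send_rows: Moves the arm, as the interface text tells. Its arguments: {"type":"object","properties":{"motion":{"type":"array","items":{"type":"array","items":{"type":"array","items":{"type":"number"}}}}},"required":["motion"]}

```bash
mkdir -p pics; python3 - <<'E'
from workcell import arm
import cv2,numpy as np
s=arm.read_state();print(s)
for n in ["scene","top","wrist"]:
    m=arm.camera_model(n);print(n,m)
    p,d=arm.camera(n)
    cv2.imwrite(f"pics/{n}0.png",p[:,:,::-1]);np.save(f"pics/{n}0.npy",d)
E
```

```text
{'t': 0.0, 'joint_pos': array([ 1.25480931,  0.41185997, -0.01271066,  1.59702669,  0.0056124 ,
        1.13434298, -0.0821779 ]), 'dq': array([-8.88908970e-04, -9.35981958e-05, -5.90656502e-04, -2.30736404e-04,
       -1.58773904e-03, -2.44923433e-04, -6.44795047e-04]), 'joint_torque': array([ 1.32294276e-04, -5.87945902e+01,  6.41482808e-01, -2.91070890e+01,
       -5.39417972e-02,  1.83016359e-02,  1.33089984e-04]), 'tool_pos': array([ 0.1530991 , -0.60537932,  0.19144114]), 'ee_rot': array([ 1.0256465 ,  1.31767302, -1.02417598]), 'wrist_force': array([-0.37466703,  0.53458371, -0.11123148]), 'wrist_torque': array([-0.01692178, -0.03487048,  0.02329399]), 'grip_width': 0.08794357294208933}
scene {'fx': 453.26968579510907, 'fy': 453.26968579510907, 'cx': 255.9922277912539, 'cy': 190.27209974381236, 'dist': array([-0.09997909,  0.        ,  0.        ,  0.        ,  0.        ]), 'origin': array([ 1.11674678, -0.88642899,  0.8495477 ]), 'orientation': array([-2.0884525, -0.6566818,  0.3524034])}
top {'fx': 460.9059072084313, 'fy': 460.9059072084313, 'cx': 254.78378669508874, 'cy': 189.06956654443897, 'dist': array([-0.15060571,  0.        ,  0.        ,  0.        ,  0.        ]), 'origin': array([0.18187477, 0.0414753 , 1.30417116]), 'orientation': array([-2.21786359,  1.95495508, -0.24000156])}
wrist {'fx': 338.5714670550438, 'fy': 338.5714670550438, 'cx': 258.39215126343043, 'cy': 189.26608384369797, 'dist': array([-0.05121959,  0.        ,  0.        ,  0.        ,  0.        ]), 'origin': array([ 0.23183428, -0.58462802,  0.38443793]), 'orientation': array([ 2.28723838, -1.77974467, -0.2654219 ])}
```

View pics/scene0.png

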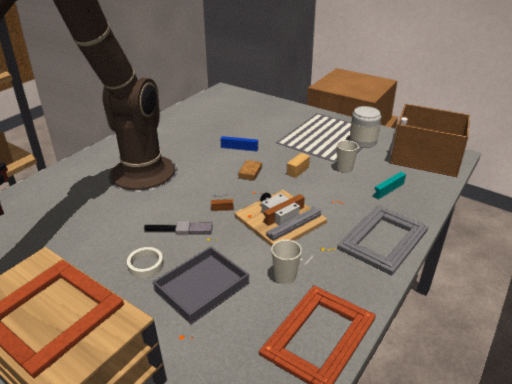

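View pics/top0.png

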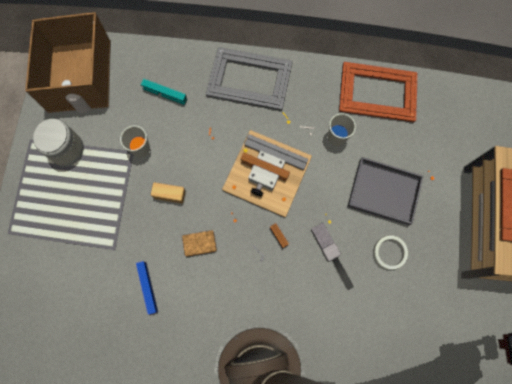

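View pics/wrist0.png

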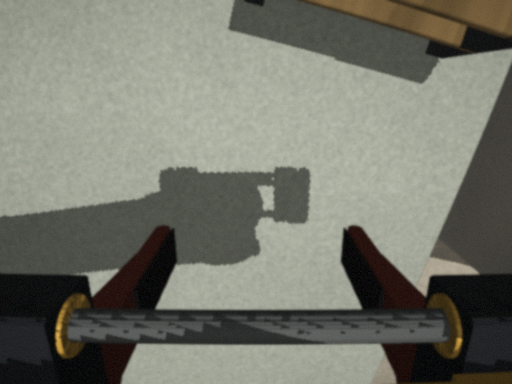

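```bash
cat > h.py <<'E'
import numpy as np,cv2
from scipy.spatial.transform import Rotation as R
def ray(m,px):
    K=np.array([[m['fx'],0,m['cx']],[0,m['fy'],m['cy']],[0,0,1]])
    u=cv2.undistortPoints(np.array(px,float).reshape(-1,1,2),K,np.array(m['dist'])).reshape(-1,2)
    return np.c_[u,np.ones(len(u))]@R.from_rotvec(m['orientation']).as_matrix().T
def onz(m,px,z):
    r=ray(m,px);o=np.array(m['origin']);return o+r*((z-o[2])/r[:,2])[:,None]
def proj(m,P):
    K=np.array([[m['fx'],0,m['cx']],[0,m['fy'],m['cy']],[0,0,1]])
    Rm=R.from_rotvec(m['orientation']).as_matrix().T
    return cv2.projectPoints(np.array(P,float).reshape(-1,1,3),cv2.Rodrigues(Rm)[0],-Rm@np.array(m['origin']),K,np.array(m['dist']))[0].reshape(-1,2)
def cloud(m,d):
    v,u=np.mgrid[:384,:512];r=ray(m,np.c_[u.ravel(),v.ravel()])
    return (np.array(m['origin'])+r*d.ravel()[:,None]).reshape(384,512,3)
def crop(p,x0,y0,x1,y1,s,name):
    c=cv2.resize(p[y0:y1,x0:x1,::-1],None,fx=s,fy=s,interpolation=cv2.INTER_CUBIC);cv2.imwrite(name,c)
E
python3 - <<'E'
from h import *
p=cv2.imread('pics/top0.png')[:,:,::-1]
crop(p,140,120,320,220,4.4,'pics/top_c.png')
crop(p,315,105,440,235,4.4,'pics/top_tray.png')
p=cv2.imread('pics/scene0.png')[:,:,::-1]
crop(p,225,140,335,250,5,'pics/scene_c.png')
E
```

```text
(no output)
```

View pics/top_c.png

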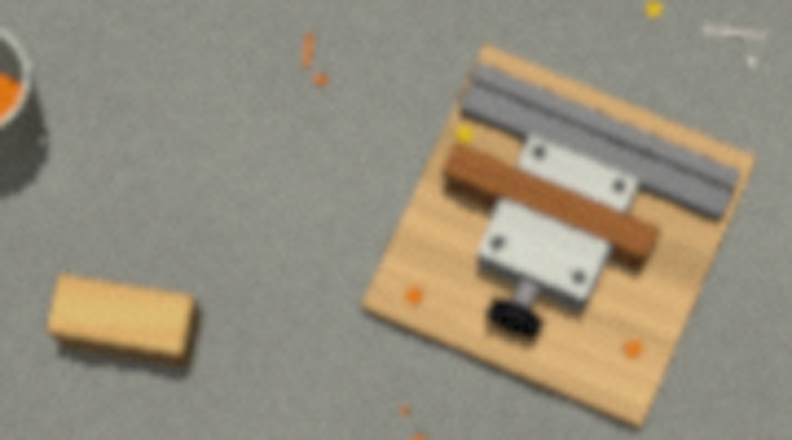

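View pics/top_tray.png

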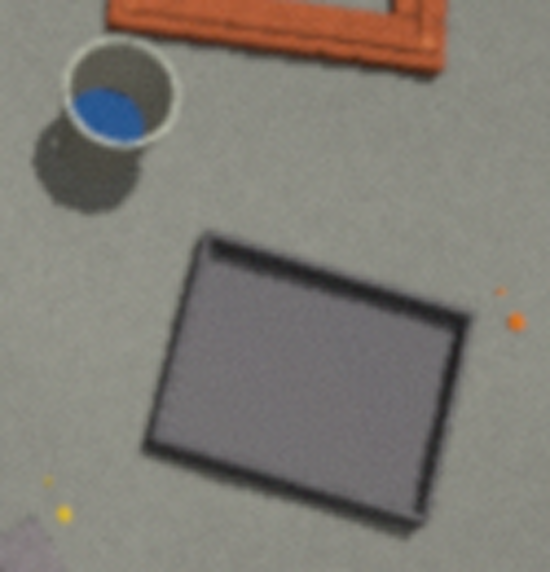

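View pics/scene_c.png

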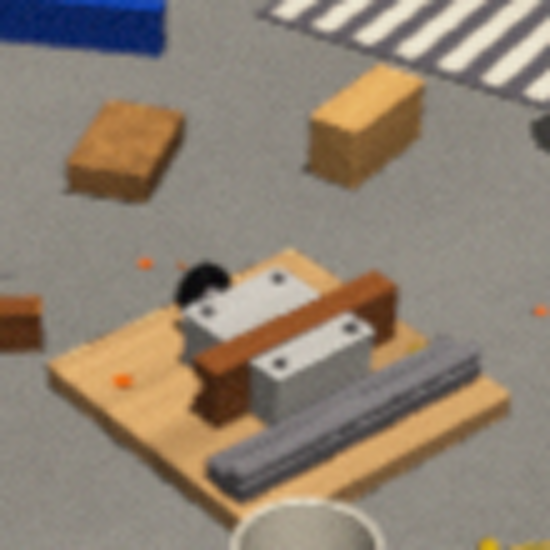

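```bash
python3 - <<'E'
from h import *
from workcell import arm
from scipy.optimize import least_squares
m=arm.camera_model('top');d=np.load('pics/top0.npy')
def fit(px,model,z,yaw0):
    P=onz(m,px,z)[:,:2]
    def f(q):
        c,s=np.cos(q[2]),np.sin(q[2]);return (np.array(model)@np.array([[c,s],[-s,c]])+q[:2]-P).ravel()
    r=least_squares(f,[*P.mean(0),yaw0]);print(np.round(r.x,4),'deg',np.degrees(r.x[2]).round(2),'res mm',np.round(r.fun*1000,1));return r.x
t=lambda L:[(x/4.4+140,y/4.4+120) for x,y in L]
c=fit(t([(485,45),(752,157),(640,427),(365,307)]),[(.095,.1),(.095,-.1),(-.105,-.1),(-.105,.1)],.018,-.4)
fit(t([(455,147),(658,232),(645,258),(445,175)]),[(.011,.072),(.011,-.072),(-.011,-.072),(-.011,.072)],.058,-.4)
fit(t([(62,275),(192,293),(185,353),(50,333)]),[(.02,.045),(.02,-.045),(-.02,-.045),(-.02,.045)],.05,-.1)
tt=lambda L:[(x/4.4+315,y/4.4+105) for x,y in L]
fit(tt([(205,235),(470,317),(420,525),(147,448)]),[(.075,.095),(.075,-.095),(-.075,-.095),(-.075,.095)],.035,-.2)
C=cloud(m,d)
for n,(u,v) in dict(bar=(265,164),jaw=(264,178),fence=(270,158),block=(166,190),tray=(385,190),bench=(220,200),cupa=(133,137),moulding=(280,150)).items(): print(n,C[v,u].round(4))
print(onz(m,[(134,138),(342,126)],.095))
E
```

```text
[ 0.5513  0.0424 -0.2852] deg -16.34 res mm [ 0.8  1.7  0.5 -3.5 -0.6 -1.6 -0.7  3.4]
[ 0.5532  0.0526 -0.2836] deg -16.25 res mm [ 1.3  0.6  1.  -1.6 -2.  -1.8 -0.3  2.8]
[ 0.4483  0.3152 -0.0124] deg -0.71 res mm [ 0.5  1.8  0.5 -2.7 -0.1 -0.4 -0.9  1.3]
[ 0.5298 -0.3005 -0.1753] deg -10.05 res mm [ 0.9  3.2  0.8 -1.7 -3.1 -3.2  1.4  1.7]
bar [0.5596 0.0536 0.0567]
jaw [0.5191 0.0515 0.0548]
fence [0.5787 0.0416 0.0578]
block [0.4515 0.321  0.0485]
tray [ 0.5422 -0.3063  0.003 ]
bench [ 0.453   0.1708 -0.0033]
cupa [0.5995 0.4487 0.0378]
moulding [0.6112 0.0158 0.0426]
[[ 0.57801128  0.42687541  0.095     ]
 [ 0.68704639 -0.14900918  0.095     ]]
```

```bash
cat >> h.py <<'E'
def tool(target,yawz=None,s=None):
    """shift in tool axes (cm) from measured pose to world target; yawz = wanted world direction angle of tool z"""
    from workcell import arm
    s=s or arm.read_state();M=R.from_rotvec(s['ee_rot']).as_matrix()
    out=(M.T@(np.array(target)-s['tool_pos']))*100
    ang=np.arctan2(M[1,2],M[0,2])
    print('pos',s['tool_pos'].round(4),'x',M[:,0].round(3),'z-ang',ang.round(4),'shift cm',out.round(2), 'turn(tool x, x down => -world)', None if yawz is None else round(-((yawz-ang+np.pi/2)%np.pi-np.pi/2),4),'F',s['wrist_force'].round(2),'w',round(s['grip_width'],4),'t',round(s['t'],2),'q7',s['joint_pos'].round(2))
    return out
E
python3 -c "
from h import *
print(R.from_rotvec([ 1.0256465 ,  1.31767302, -1.02417598]).as_matrix().round(3))
tool([.35,-.2,.24],-.0124);tool([.448,.315,.24],-.0124)
from workcell import arm
d=np.load('pics/top0.npy');C=cloud(arm.camera_model('top'),d)
for u,v in [(490,170),(480,250),(505,200),(500,300)]: print(C[v,u].round(3))
"
```

```text
[[-0.001  0.969  0.245]
 [ 0.002  0.245 -0.969]
 [-1.    -0.    -0.002]]
pos [ 0.1532 -0.6055  0.1916] x [-0.     0.001 -1.   ] z-ang -1.323 shift cm [ -4.8   29.03 -34.49] turn(tool x, x down => -world) -1.3106 F [-0.57 -0.3  -0.05] w 0.0879 t 0.15 q7 [ 1.25  0.41 -0.01  1.6   0.01  1.13 -0.08]
pos [ 0.1532 -0.6055  0.1916] x [-0.     0.001 -1.   ] z-ang -1.323 shift cm [ -4.74  51.16 -82.01] turn(tool x, x down => -world) -1.3106 F [-0.57 -0.3  -0.05] w 0.0879 t 0.15 q7 [ 1.25  0.41 -0.01  1.6   0.01  1.13 -0.08]
[ 0.601 -0.568  0.134]
[ 0.382 -0.56   0.096]
[ 0.497 -0.567  0.216]
[ 0.257 -0.677 -0.   ]
```

Emit:
{"fn": "send_rows", "kwargs": {
  "motion": [
    [[-2, 3, -3.5, -0.1, 0], [-4, 6, -7, -0.2, 0], [-4.8, 9, -10.5, -0.3, 0], [-4.8, 12, -14.3, -0.4, 0], [-4.8, 15, -17.8, -0.5, 0], [-4.8, 18, -21.3, -0.6, 0], [-4.8, 21, -25, -0.7, 0], [-4.8, 24, -28.5, -0.8, 0]]
  ]
}}

```text
t: 0.82
tool_pos: [0.2955, -0.3115, 0.2402]
ee_rot: [0.406, 1.532, -0.407]
wrist_force: [1.6, 0.2, 0.9]
grip_width: 0.0879
```

```bash
python3 -c "
from h import *
tool([.35,-.2,.24],-.0124);tool([.448,.315,.2],-.0124)
"
```

```text
pos [ 0.2955 -0.3115  0.2402] x [-0.    -0.001 -1.   ] z-ang -0.5183 shift cm [ 1.000e-02  1.238e+01 -7.900e-01] turn(tool x, x down => -world) -0.5059 F [1.59 0.16 0.88] w 0.0879 t 0.82 q7 [ 1.01  0.05 -0.32  1.95  0.02  1.14  0.17]
pos [ 0.2955 -0.3115  0.2402] x [-0.    -0.001 -1.   ] z-ang -0.5183 shift cm [  3.98  61.97 -17.79] turn(tool x, x down => -world) -0.5059 F [1.59 0.16 0.88] w 0.0879 t 0.82 q7 [ 1.01  0.05 -0.32  1.95  0.02  1.14  0.17]
```

Emit:
{"fn": "send_rows", "kwargs": {
  "motion": [
    [[0, 4, -0.6, -0.06, 0], [0, 8, -1.2, -0.12, 0], [0, 12, -2, -0.19, 0], [0, 16, -2.8, -0.25, 0], [0, 20, -3.6, -0.32, 0], [0, 24, -4.5, -0.38, 0], [0, 28, -5.3, -0.44, 0], [0, 32, -6.2, -0.5, 0]]
  ]
}}

```text
t: 1.48
tool_pos: [0.4015, -0.0034, 0.2403]
ee_rot: [0.015, 1.57, -0.017]
wrist_force: [1.0, -0.9, -0.6]
grip_width: 0.0876
```

```bash
python3 -c "
from h import *
tool([.448,.315,.2],-.0124)
"
```

```text
pos [ 0.4015 -0.0034  0.2403] x [ 0.001 -0.001 -1.   ] z-ang -0.0204 shift cm [ 4.01 31.93  4.  ] turn(tool x, x down => -world) -0.008 F [ 0.99 -0.95 -0.56] w 0.0876 t 1.48 q7 [ 0.62  0.02 -0.72  1.99  0.01  1.14 -0.13]
```

Emit:
{"fn": "send_rows", "kwargs": {
  "motion": [
    [[0, 4, 0.5, 0, 0], [0, 8, 1, 0, 0], [0, 12, 1.5, 0, 0], [0, 16, 2, 0, 0], [0, 20, 2.5, 0, 0], [0, 24, 3, 0, 0], [0, 26, 4, 0, 0], [0, 26, 4, 0, 0]]
  ]
}}

```text
t: 2.15
tool_pos: [0.4474, 0.2588, 0.2398]
ee_rot: [0.017, 1.572, -0.011]
wrist_force: [-0.3, -0.5, 0.6]
grip_width: 0.088
```

```bash
python3 -c "
from h import *
from workcell import arm
tool([.448,.315,.2],-.0124)
m=arm.camera_model('wrist');p,d=arm.camera('wrist')
cv2.imwrite('pics/w1.png',p[:,:,::-1]);np.save('pics/w1.npy',d);import pickle;pickle.dump(m,open('pics/w1.pkl','wb'))
"
```

```text
pos [0.4474 0.2588 0.2398] x [-0.001  0.003 -1.   ] z-ang -0.0178 shift cm [ 4.    5.61 -0.03] turn(tool x, x down => -world) -0.0054 F [-0.25 -0.47  0.59] w 0.088 t 2.15 q7 [ 0.13  0.31 -0.91  1.75  0.26  1.21 -0.87]
```

View pics/w1.png

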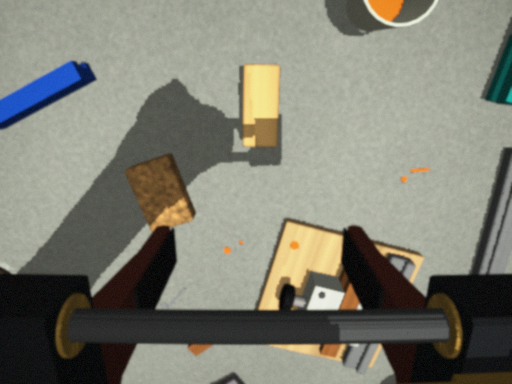

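```bash
python3 -c "
from h import *
p=cv2.imread('pics/w1.png')[:,:,::-1]
crop(p,215,50,310,165,5,'pics/w1c.png'); crop(p,250,205,440,375,4,'pics/w1d.png')
"
```

```text
(no output)
```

View pics/w1c.png

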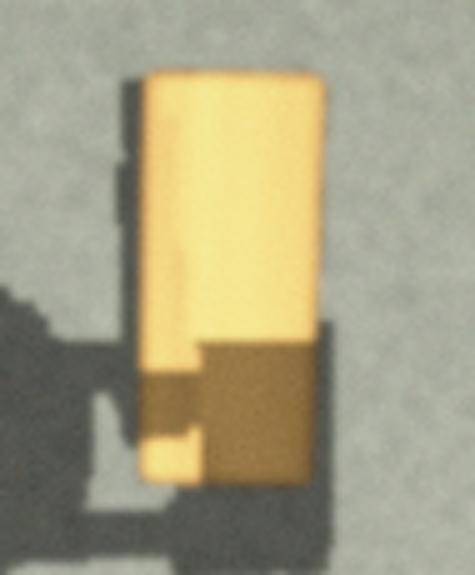

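View pics/w1d.png

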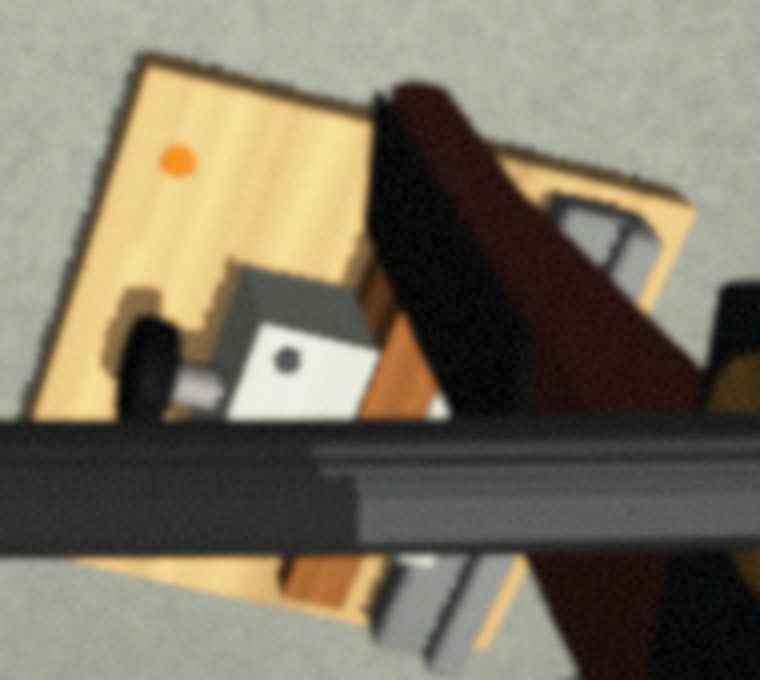

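```bash
python3 - <<'E'
from h import *
import pickle
from workcell import arm
from scipy.optimize import least_squares
m=pickle.load(open('pics/w1.pkl','rb'))
def fit(px,model,q0):
    model=np.array(model);px=np.array(px)
    def f(q):
        c,s=np.cos(q[2]),np.sin(q[2]);P=model.copy();P[:,:2]=model[:,:2]@np.array([[c,s],[-s,c]])+q[:2]
        return (proj(m,P)-px).ravel()
    r=least_squares(f,q0);print(r.x.round(4),r.fun.round(2))
fit([(215+x/5,50+y/5) for x,y in [(142,73),(323,73),(313,485),(138,485)]],[(-.02,.045,.05),(.02,.045,.05),(.02,-.045,.05),(-.02,-.045,.05)],[.448,.315,0])
fit([(250+x/4,205+y/4) for x,y in [(145,62),(690,200),(262,323),(378,352)]],[(-.105,.1,.018),(.095,.1,.018),(-.052,.038,.058),(-.012,.038,.058)],[.551,.042,-.28])
print(m['origin'])
m=arm.camera_model('top')
t=lambda x,y:(x/4.4+140,y/4.4+120)
fit([t(*a) for a in[(485,45),(752,157),(640,427),(365,307),(526,135),(638,180),(500,198),(610,240)]],[(.095,.1,.018),(.095,-.1,.018),(-.105,-.1,.018),(-.105,.1,.018),(.035,.038,.058),(.035,-.038,.058),(-.012,.038,.058),(-.012,-.038,.058)],[.55,.04,-.28])
fit([t(*a) for a in[(62,275),(192,293),(185,353),(50,333)]],[(.02,.045,.05),(.02,-.045,.05),(-.02,-.045,.05),(-.02,.045,.05)],[.448,.315,0])
E
```

```text
[ 0.4521  0.3193 -0.0303] [-0.68 -0.65  0.48 -0.14  0.15  0.69  0.06  0.23]
[ 0.5563  0.0464 -0.2807] [-0.32 -0.07  2.14  0.17 -1.09  0.26 -0.54 -0.13]
[0.45021945 0.33939024 0.433053  ]
[ 0.5524  0.044  -0.2819] [-1.15 -0.66  0.66 -0.58  0.19 -0.23 -1.65 -0.19  1.01  0.08  0.26  0.03
  0.37  0.31  0.25  1.09]
[ 0.4483  0.3152 -0.0136] [-0.58 -0.26  0.98 -0.05  0.1   0.08 -0.52  0.21]
```

Emit:
{"fn": "send_rows", "kwargs": {
  "motion": [
    [[3, 2, 0.1, 0, 0], [6.5, 4, 0.2, 0, 0], [10, 5.8, 0.3, 0, 0], [13.5, 5.9, 0.3, 0, 0], [17, 5.9, 0.3, 0, 0], [20, 5.9, 0.3, 0, 0], [22.1, 5.9, 0.3, 0, 0], [22.1, 5.9, 0.3, 0, 0]]
  ]
}}

```text
t: 2.87
tool_pos: [0.4496, 0.3089, 0.015]
ee_rot: [0.015, 1.576, -0.023]
wrist_force: [-1.2, -0.6, 0.2]
grip_width: 0.0878
```

```bash
python3 -c "
from h import *
from workcell import arm
tool([.4502,.3173,.018],-.02)
m=arm.camera_model('wrist');p,d=arm.camera('wrist')
cv2.imwrite('pics/w2.png',p[:,:,::-1])
"
```

```text
pos [0.4496 0.3089 0.015 ] x [-0.006 -0.005 -1.   ] z-ang -0.0241 shift cm [-0.3   0.84  0.04] turn(tool x, x down => -world) -0.0041 F [-1.24 -0.61  0.2 ] w 0.0878 t 2.87 q7 [-0.14  0.62 -0.74  1.91  0.56  0.84 -1.2 ]
```

View pics/w2.png

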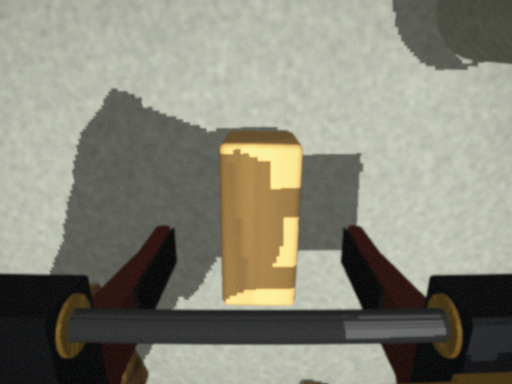

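Emit:
{"fn": "send_rows", "kwargs": {
  "motion": [
    [[-0.3, 0, 0, 0, 0], [-0.3, 0, 0, 0, 0]]
  ]
}}

```text
t: 3.08
tool_pos: [0.453, 0.3132, 0.0244]
ee_rot: [0.02, 1.568, -0.017]
wrist_force: [-0.2, 0.8, 0.4]
grip_width: 0.0876
```

```bash
python3 -c "
from h import *
tool([.4502,.3173,.018],-.02)
"
```

```text
pos [0.453  0.3132 0.0244] x [ 0.003  0.002 -1.   ] z-ang -0.0236 shift cm [ 0.64  0.4  -0.29] turn(tool x, x down => -world) -0.0036 F [-0.22  0.84  0.41] w 0.0876 t 3.08 q7 [-0.13  0.61 -0.75  1.9   0.55  0.85 -1.2 ]
```

Emit:
{"fn": "send_rows", "kwargs": {
  "motion": [
    [[0, 0, 0, 0, 0], [0, 0, 0, 0, 0], [0, 0, 0, 0, 0], [0, 0, 0, 0, 0]]
  ]
}}

```text
t: 3.42
tool_pos: [0.4521, 0.3127, 0.0227]
ee_rot: [0.018, 1.57, -0.018]
wrist_force: [-0.5, -1.6, -0.4]
grip_width: 0.088
```

```bash
python3 -c "
from h import *
tool([.4502,.3173,.018],-.02)
from workcell import arm
m=arm.camera_model('wrist');p,d=arm.camera('wrist')
tool([.4502,.3173,.018],-.02)
cv2.imwrite('pics/w3.png',p[:,:,::-1])
"
```

```text
pos [0.4521 0.3127 0.0227] x [ 0.001  0.    -1.   ] z-ang -0.0231 shift cm [ 0.47  0.45 -0.2 ] turn(tool x, x down => -world) -0.0031 F [-0.49 -1.61 -0.36] w 0.088 t 3.42 q7 [-0.14  0.61 -0.75  1.9   0.55  0.84 -1.2 ]
pos [0.452  0.3127 0.0225] x [ 0.001  0.    -1.   ] z-ang -0.0231 shift cm [ 0.45  0.45 -0.19] turn(tool x, x down => -world) -0.0031 F [-0.21  0.21 -1.12] w 0.0878 t 3.47 q7 [-0.14  0.61 -0.75  1.9   0.55  0.84 -1.2 ]
```

View pics/w3.png

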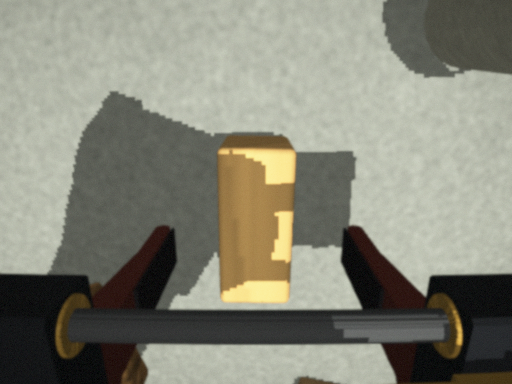

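```bash
python3 - <<'E'
from h import *
from workcell import arm
m=arm.camera_model('wrist')
print(m['origin']);P=onz(m,[(218,152),(296,152),(290,301),(221,301)],.05);print(P.round(4),P.mean(0))
# finger tips expected
s=arm.read_state();print(proj(m,[s['tool_pos']]))
E
```

```text
[0.45494051 0.39396255 0.21544992]
[[0.4343 0.3635 0.05  ]
 [0.4729 0.3627 0.05  ]
 [0.4704 0.2767 0.05  ]
 [0.431  0.2776 0.05  ]] [0.45216015 0.32013311 0.05      ]
[[256.42523975 224.73503012]]
```

Emit:
{"fn": "send_rows", "kwargs": {
  "motion": [
    [[0.2, 0.3, 0, 0, 0], [0.45, 0.6, 0, 0, 0], [0.45, 0.6, 0, 0, 0], [0.45, 0.6, 0, 0, 255], [0.45, 0.6, 0, 0, 255], [0.45, 0.6, 0, 0, 255], [0.45, 0.6, 0, 0, 255], [0.45, 0.6, 0, 0, 255]]
  ]
}}

```text
t: 4.13
tool_pos: [0.4519, 0.3186, 0.0176]
ee_rot: [0.018, 1.571, -0.018]
wrist_force: [-0.6, -0.6, -0.2]
grip_width: 0.058
```

Emit:
{"fn": "send_rows", "kwargs": {
  "motion": [
    [[0, 0, 0, 0, 255], [0, 0, 0, 0, 255], [0, 0, 0, 0, 255], [0, 0, 0, 0, 255]]
  ]
}}

```text
t: 4.47
tool_pos: [0.4518, 0.3186, 0.0176]
ee_rot: [0.018, 1.571, -0.018]
wrist_force: [-0.7, -1.1, 0.8]
grip_width: 0.0394
```

```bash
python3 -c "
from h import *
a=.2815;C=np.array([.5544,.0452]);yh=np.array([np.sin(a),np.cos(a)])
for y in (.16,.13):
  print(C+yh*y); tool([*(C+yh*y),.08],-a)
"
```

```text
[0.59884751 0.19890237]
pos [0.4518 0.3186 0.0176] x [-0. -0. -1.] z-ang -0.023 shift cm [ -6.23 -11.63  14.97] turn(tool x, x down => -world) 0.2585 F [-0.72 -1.09  0.75] w 0.0394 t 4.47 q7 [-0.15  0.63 -0.74  1.9   0.56  0.84 -1.21]
[0.5905136  0.17008318]
pos [0.4518 0.3186 0.0176] x [-0. -0. -1.] z-ang -0.023 shift cm [ -6.23 -14.53  14.21] turn(tool x, x down => -world) 0.2585 F [-0.72 -1.09  0.75] w 0.0394 t 4.47 q7 [-0.15  0.63 -0.74  1.9   0.56  0.84 -1.21]
```

Emit:
{"fn": "send_rows", "kwargs": {
  "motion": [
    [[-1, 0, 0, 0, 255], [-3, 0, 0, 0, 255], [-5, -1, 1, 0, 255], [-6.2, -3, 3, 0.05, 255], [-6.2, -5, 6, 0.1, 255], [-6.2, -7, 9, 0.16, 255], [-6.2, -9, 11.5, 0.22, 255], [-6.2, -11, 13.5, 0.26, 255]]
  ]
}}

```text
t: 5.13
tool_pos: [0.5865, 0.204, 0.0805]
ee_rot: [0.226, 1.558, -0.225]
wrist_force: [-0.4, 0.9, -1.3]
grip_width: 0.0392
```

Emit:
{"fn": "send_rows", "kwargs": {
  "motion": [
    [[0, 0, 0, 0, 255], [0, 0, 0, 0, 255], [0, 0, 0, 0, 255], [0, 0, 0, 0, 255]]
  ]
}}

```text
t: 5.47
tool_pos: [0.5833, 0.2071, 0.08]
ee_rot: [0.221, 1.56, -0.22]
wrist_force: [-1.2, -0.5, -1.4]
grip_width: 0.0391
```

```bash
python3 -c "
from h import *
a=.2815;C=np.array([.5544,.0452]);yh=np.array([np.sin(a),np.cos(a)])
for y in (.16,):
  print(C+yh*y); tool([*(C+yh*y),.042],-a)
from workcell import arm
m=arm.camera_model('wrist');p,d=arm.camera('wrist')
cv2.imwrite('pics/w4.png',p[:,:,::-1])
p,d=arm.camera('top');cv2.imwrite('pics/t4.png',p[:,:,::-1]);crop(p,170,110,320,220,5,'pics/t4c.png')
"
```

```text
[0.59884751 0.19890237]
pos [0.5833 0.2071 0.08  ] x [-0.     0.001 -1.   ] z-ang -0.2806 shift cm [ 3.8  -0.35  1.72] turn(tool x, x down => -world) 0.0009 F [-1.24 -0.5  -1.44] w 0.0391 t 5.47 q7 [ 0.07  0.62 -0.7   1.69  0.46  1.   -1.07]
```

View pics/w4.png

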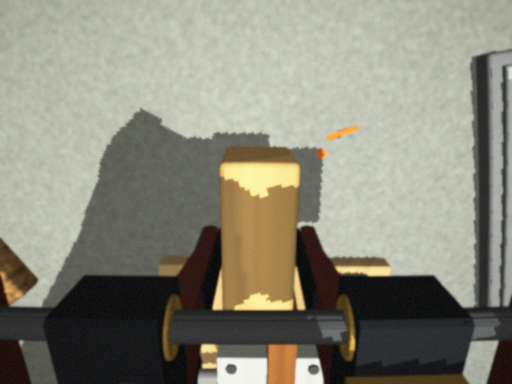

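View pics/t4c.png

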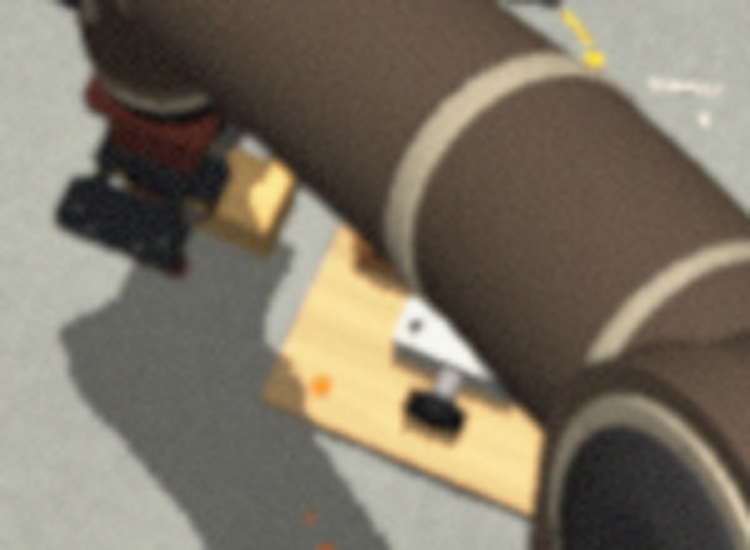

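```bash
python3 - <<'E'
from h import *
from workcell import arm
p=cv2.imread('pics/w4.png')[:,:,::-1]
crop(p,190,280,350,384,5,'pics/w4c.png')
m=arm.camera_model('wrist');s=arm.read_state();M=R.from_rotvec(s['ee_rot']).as_matrix()
for px,z in [((268,355),.058),((297,355),.058),((218,355),.058),((328,355),.058),((221,165),.1124-.04+.04),((300,165),.1124)]:
    print(px,((onz(m,[px],z)[0]-s['tool_pos'])@M*100).round(2))
E
```

```text
(268, 355) [  2.19 -12.05   0.84]
(297, 355) [  2.19 -12.06   3.14]
(218, 355) [  2.19 -12.06  -3.11]
(328, 355) [  2.19 -12.08   5.6 ]
(221, 165) [-3.24  4.52 -1.74]
(300, 165) [-3.24  4.52  2.1 ]
```

View pics/w4c.png

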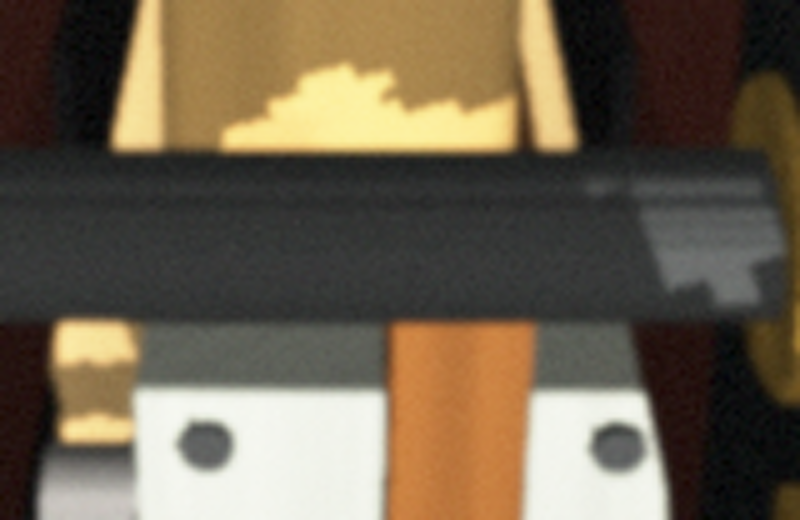

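Emit:
{"fn": "send_rows", "kwargs": {
  "motion": [
    [[0, 0, 0.5, 0, 255], [0.5, 0, 1.2, 0, 255], [1.5, 0, 1.73, 0, 255], [2.5, 0, 1.73, 0, 255], [3.3, 0, 1.73, 0, 255], [3.8, 0, 1.73, 0, 255], [3.8, 0, 1.73, 0, 255], [3.8, 0, 1.73, 0, 255]]
  ]
}}

```text
t: 6.23
tool_pos: [0.6004, 0.201, 0.041]
ee_rot: [0.222, 1.561, -0.222]
wrist_force: [-0.3, 2.3, -1.2]
grip_width: 0.0391
```

```bash
cat > y.py <<'E'
from h import *
from workcell import arm
a=.2815;C=np.array([.5544,.0452]);yh=np.array([np.sin(a),np.cos(a)]);xh=np.array([np.cos(a),-np.sin(a)])
s=arm.read_state();e=s['tool_pos'][:2]-C
print('clampframe x,y mm',(e@xh*1000).round(1),(e@yh*1000).round(1),'z',(s['tool_pos'][2]*1000).round(1),'Fy',(s['wrist_force'][:2]@yh).round(2),'Fx',(s['wrist_force'][:2]@xh).round(2),'Fz',s['wrist_force'][2].round(2),'tau',s['wrist_torque'].round(2),'rot',s['ee_rot'].round(3),'t',s['t'].round(2) )
E
python3 y.py; python3 -c "
from h import *
from workcell import arm
p,d=arm.camera('scene');cv2.imwrite('pics/s5.png',p[:,:,::-1]);crop(p,225,130,345,250,5,'pics/s5c.png')"
```

```text
Traceback (most recent call last):
  File "y.py", line 5, in <module>
    print('clampframe x,y mm',(e@xh*1000).round(1),(e@yh*1000).round(1),'z',(s['tool_pos'][2]*1000).round(1),'Fy',(s['wrist_force'][:2]@yh).round(2),'Fx',(s['wrist_force'][:2]@xh).round(2),'Fz',s['wrist_force'][2].round(2),'tau',s['wrist_torque'].round(2),'rot',s['ee_rot'].round(3),'t',s['t'].round(2) )
                                                                                                                                                                                                                                                                                               ^^^^^^^^^^^^
AttributeError: 'float' object has no attribute 'round'
```

View pics/s5c.png

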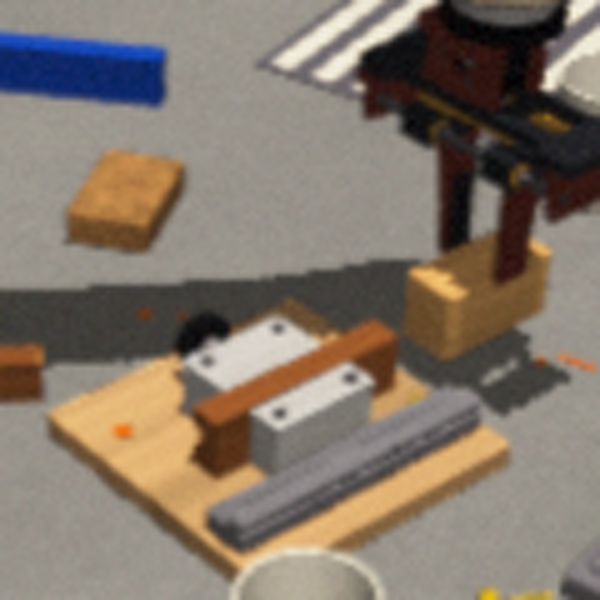

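Emit:
{"fn": "send_rows", "kwargs": {
  "motion": [
    [[0, -0.4, 0, 0, 255], [0, -0.9, 0, 0, 255], [0, -1.4, 0, 0, 255], [0, -1.9, 0, 0, 255], [0, -2.3, 0, 0, 255], [0, -2.5, 0, 0, 255], [0, -2.5, 0, 0, 255], [0, -2.5, 0, 0, 255]]
  ]
}}

```text
t: 6.95
tool_pos: [0.594, 0.1767, 0.0418]
ee_rot: [0.222, 1.559, -0.222]
wrist_force: [0.8, 0.3, -0.7]
grip_width: 0.039
```

```bash
sed -i "s/s\['t'\].round(2)/round(s['t'],2)/" y.py; python3 y.py
```

```text
clampframe x,y mm 1.5 137.3 z 41.8 Fy 0.47 Fx 0.7 Fz -0.68 tau [-0.04 -0.04  0.04] rot [ 0.222  1.559 -0.222] t 6.95
```

Emit:
{"fn": "send_rows", "kwargs": {
  "motion": [
    [[0, -0.15, 0, 0, 255], [0, -0.3, 0, 0, 255], [0, -0.45, 0, 0, 255], [0, -0.6, 0, 0, 255], [0, -0.7, 0, 0, 255], [0, -0.7, 0, 0, 255]]
  ]
}}

```text
t: 7.45
tool_pos: [0.592, 0.1697, 0.0416]
ee_rot: [0.222, 1.559, -0.223]
wrist_force: [0.2, 0.3, -1.8]
grip_width: 0.0394
```

Emit:
{"fn": "send_rows", "kwargs": {
  "motion": [
    [[0, -0.07, 0, 0, 255], [0, -0.14, 0, 0, 255], [0, -0.2, 0, 0, 255], [0, -0.2, 0, 0, 255]]
  ]
}}

```text
t: 7.78
tool_pos: [0.5914, 0.168, 0.0416]
ee_rot: [0.222, 1.559, -0.222]
wrist_force: [-0.3, -0.6, -1.3]
grip_width: 0.039
```

Emit:
{"fn": "send_rows", "kwargs": {
  "motion": [
    [[0, -0.07, 0, 0, 255], [0, -0.14, 0, 0, 255], [0, -0.2, 0, 0, 255], [0, -0.2, 0, 0, 255]]
  ]
}}

```text
t: 8.12
tool_pos: [0.5909, 0.1661, 0.0417]
ee_rot: [0.222, 1.559, -0.222]
wrist_force: [-0.0, 1.1, -1.3]
grip_width: 0.0389
```

```bash
python3 y.py
```

```text
clampframe x,y mm 1.5 126.3 z 41.7 Fy 1.09 Fx -0.33 Fz -1.32 tau [ 0.03 -0.03  0.02] rot [ 0.222  1.559 -0.222] t 8.12
```

Emit:
{"fn": "send_rows", "kwargs": {
  "motion": [
    [[0, -0.05, 0, 0, 255], [0, -0.1, 0, 0, 255], [0, -0.1, 0, 0, 255]]
  ]
}}

```text
t: 8.37
tool_pos: [0.5908, 0.166, 0.0419]
ee_rot: [0.223, 1.559, -0.221]
wrist_force: [-0.5, 2.0, -0.3]
grip_width: 0.039
```

Emit:
{"fn": "send_rows", "kwargs": {
  "motion": [
    [[0, -0.05, 0, 0, 255], [0, -0.1, 0, 0, 255], [0, -0.1, 0, 0, 255]]
  ]
}}

```text
t: 8.62
tool_pos: [0.5907, 0.1659, 0.0421]
ee_rot: [0.223, 1.558, -0.22]
wrist_force: [1.3, 4.2, 0.4]
grip_width: 0.0392
```

Emit:
{"fn": "send_rows", "kwargs": {
  "motion": [
    [[0, -0.05, 0, 0, 255], [0, -0.1, 0, 0, 255], [0, -0.1, 0, 0, 255]]
  ]
}}

```text
t: 8.87
tool_pos: [0.5907, 0.1657, 0.0424]
ee_rot: [0.224, 1.558, -0.218]
wrist_force: [1.2, 7.7, 0.4]
grip_width: 0.0392
```

```bash
python3 y.py
```

```text
clampframe x,y mm 1.4 125.9 z 42.4 Fy 7.75 Fx -0.96 Fz 0.4 tau [ 1.55 -0.39  0.02] rot [ 0.224  1.558 -0.218] t 8.87
```

Emit:
{"fn": "send_rows", "kwargs": {
  "motion": [
    [[0, -0.05, 0, 0, 255], [0, -0.1, 0, 0, 255], [0, -0.1, 0, 0, 255]]
  ]
}}

```text
t: 9.12
tool_pos: [0.5907, 0.1656, 0.0426]
ee_rot: [0.225, 1.557, -0.217]
wrist_force: [2.3, 8.7, 1.0]
grip_width: 0.0393
```

Emit:
{"fn": "send_rows", "kwargs": {
  "motion": [
    [[0, -0.05, 0, 0, 255], [0, -0.1, 0, 0, 255], [0, -0.1, 0, 0, 255]]
  ]
}}

```text
t: 9.37
tool_pos: [0.5904, 0.1648, 0.0427]
ee_rot: [0.225, 1.557, -0.217]
wrist_force: [0.5, 8.9, 0.7]
grip_width: 0.0394
```

```bash
python3 y.py
```

```text
clampframe x,y mm 1.4 124.9 z 42.7 Fy 8.71 Fx -1.97 Fz 0.7 tau [ 1.96 -0.58  0.02] rot [ 0.225  1.557 -0.217] t 9.37
```

Emit:
{"fn": "send_rows", "kwargs": {
  "motion": [
    [[0, -0.05, 0, 0, 255], [0, -0.1, 0, 0, 255], [0, -0.15, 0, 0, 255], [0, -0.2, 0, 0, 255], [0, -0.25, 0, 0, 255], [0, -0.3, 0, 0, 255]]
  ]
}}

```text
t: 9.87
tool_pos: [0.5896, 0.162, 0.0426]
ee_rot: [0.225, 1.557, -0.217]
wrist_force: [1.5, 7.7, 0.9]
grip_width: 0.0393
```

Emit:
{"fn": "send_rows", "kwargs": {
  "motion": [
    [[0, -0.05, 0, 0, 255], [0, -0.1, 0, 0, 255], [0, -0.15, 0, 0, 255], [0, -0.2, 0, 0, 255], [0, -0.25, 0, 0, 255], [0, -0.3, 0, 0, 255]]
  ]
}}

```text
t: 10.37
tool_pos: [0.5887, 0.1592, 0.0427]
ee_rot: [0.225, 1.557, -0.217]
wrist_force: [1.6, 8.2, 0.6]
grip_width: 0.0392
```

Emit:
{"fn": "send_rows", "kwargs": {
  "motion": [
    [[0, -0.05, 0, 0, 255], [0, -0.1, 0, 0, 255], [0, -0.15, 0, 0, 255], [0, -0.2, 0, 0, 255]]
  ]
}}

```text
t: 10.7
tool_pos: [0.5882, 0.1572, 0.0427]
ee_rot: [0.225, 1.557, -0.217]
wrist_force: [1.8, 8.2, 0.6]
grip_width: 0.0394
```

```bash
python3 y.py
```

```text
clampframe x,y mm 1.3 117.0 z 42.7 Fy 8.41 Fx -0.55 Fz 0.63 tau [ 2.05 -0.58 -0.04] rot [ 0.225  1.557 -0.217] t 10.7
```

Emit:
{"fn": "send_rows", "kwargs": {
  "motion": [
    [[0, -0.05, 0, 0, 255], [0, -0.1, 0, 0, 255], [0, -0.15, 0, 0, 255], [0, -0.2, 0, 0, 255]]
  ]
}}

```text
t: 11.03
tool_pos: [0.5876, 0.1553, 0.0427]
ee_rot: [0.225, 1.557, -0.217]
wrist_force: [1.4, 9.2, 1.2]
grip_width: 0.0392
```

Emit:
{"fn": "send_rows", "kwargs": {
  "motion": [
    [[0, -0.04, 0, 0, 255], [0, -0.08, 0, 0, 255], [0, -0.12, 0, 0, 255], [0, -0.16, 0, 0, 255]]
  ]
}}

```text
t: 11.37
tool_pos: [0.5872, 0.1538, 0.0427]
ee_rot: [0.225, 1.557, -0.217]
wrist_force: [2.2, 9.1, -0.2]
grip_width: 0.0394
```

Emit:
{"fn": "send_rows", "kwargs": {
  "motion": [
    [[0, -0.04, 0, 0, 255], [0, -0.08, 0, 0, 255], [0, -0.12, 0, 0, 255], [0, -0.16, 0, 0, 255]]
  ]
}}

```text
t: 11.7
tool_pos: [0.5867, 0.1523, 0.0427]
ee_rot: [0.225, 1.557, -0.217]
wrist_force: [2.2, 9.0, -0.2]
grip_width: 0.0392
```

```bash
python3 y.py; python3 -c "
from h import *
from workcell import arm
p,d=arm.camera('scene');cv2.imwrite('pics/s6.png',p[:,:,::-1]);crop(p,225,130,345,250,5,'pics/s6c.png')"
```

```text
clampframe x,y mm 1.3 111.9 z 42.7 Fy 9.26 Fx -0.41 Fz -0.21 tau [ 2.06 -0.45 -0.04] rot [ 0.225  1.557 -0.217] t 11.7
```

View pics/s6c.png

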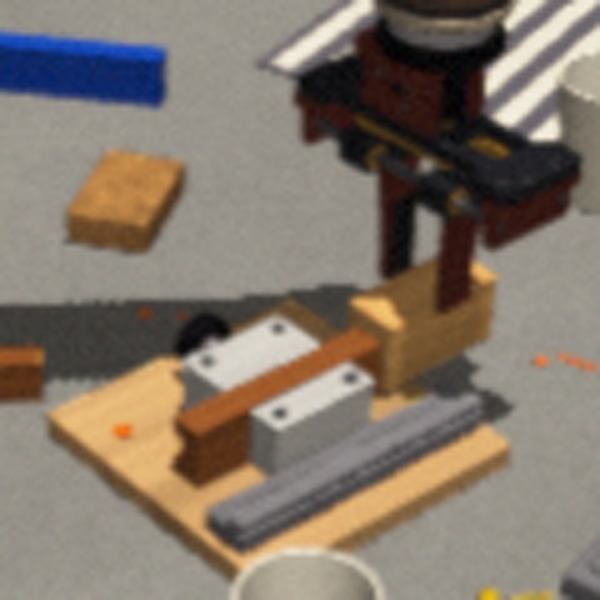

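Emit:
{"fn": "send_rows", "kwargs": {
  "motion": [
    [[0, -0.04, 0, 0, 255], [0, -0.08, 0, 0, 255], [0, -0.12, 0, 0, 255], [0, -0.16, 0, 0, 255]]
  ]
}}

```text
t: 12.08
tool_pos: [0.5862, 0.1508, 0.0426]
ee_rot: [0.225, 1.557, -0.217]
wrist_force: [1.2, 8.7, 1.0]
grip_width: 0.0394
```

Emit:
{"fn": "send_rows", "kwargs": {
  "motion": [
    [[0, -0.04, 0, 0, 255], [0, -0.08, 0, 0, 255], [0, -0.12, 0, 0, 255], [0, -0.16, 0, 0, 255]]
  ]
}}

```text
t: 12.42
tool_pos: [0.5858, 0.1493, 0.0426]
ee_rot: [0.225, 1.557, -0.217]
wrist_force: [1.5, 8.7, 0.4]
grip_width: 0.0392
```

Emit:
{"fn": "send_rows", "kwargs": {
  "motion": [
    [[0, -0.04, 0, 0, 255], [0, -0.08, 0, 0, 255], [0, -0.12, 0, 0, 255], [0, -0.16, 0, 0, 255]]
  ]
}}

```text
t: 12.75
tool_pos: [0.5853, 0.1478, 0.0427]
ee_rot: [0.225, 1.557, -0.217]
wrist_force: [1.5, 9.1, 0.6]
grip_width: 0.0388
```

Emit:
{"fn": "send_rows", "kwargs": {
  "motion": [
    [[0, -0.04, 0, 0, 255], [0, -0.08, 0, 0, 255], [0, -0.12, 0, 0, 255], [0, -0.16, 0, 0, 255]]
  ]
}}

```text
t: 13.08
tool_pos: [0.5849, 0.1463, 0.0426]
ee_rot: [0.225, 1.557, -0.216]
wrist_force: [1.6, 8.1, 1.6]
grip_width: 0.0393
```

Emit:
{"fn": "send_rows", "kwargs": {
  "motion": [
    [[0, -0.04, 0, 0, 255], [0, -0.08, 0, 0, 255], [0, -0.12, 0, 0, 255], [0, -0.16, 0, 0, 255]]
  ]
}}

```text
t: 13.42
tool_pos: [0.5844, 0.1447, 0.0426]
ee_rot: [0.225, 1.557, -0.216]
wrist_force: [1.6, 9.3, 1.1]
grip_width: 0.0392
```

Emit:
{"fn": "send_rows", "kwargs": {
  "motion": [
    [[0, -0.04, 0, 0, 255], [0, -0.08, 0, 0, 255], [0, -0.12, 0, 0, 255], [0, -0.16, 0, 0, 255]]
  ]
}}

```text
t: 13.75
tool_pos: [0.584, 0.1432, 0.0426]
ee_rot: [0.225, 1.557, -0.217]
wrist_force: [1.0, 8.6, -0.1]
grip_width: 0.039
```

Emit:
{"fn": "send_rows", "kwargs": {
  "motion": [
    [[0, -0.04, 0, 0, 255], [0, -0.08, 0, 0, 255], [0, -0.12, 0, 0, 255], [0, -0.16, 0, 0, 255]]
  ]
}}

```text
t: 14.08
tool_pos: [0.5835, 0.1417, 0.0427]
ee_rot: [0.225, 1.557, -0.216]
wrist_force: [1.2, 8.9, 1.3]
grip_width: 0.0393
```

Emit:
{"fn": "send_rows", "kwargs": {
  "motion": [
    [[0, -0.04, 0, 0, 255], [0, -0.08, 0, 0, 255], [0, -0.12, 0, 0, 255], [0, -0.16, 0, 0, 255]]
  ]
}}

```text
t: 14.42
tool_pos: [0.5831, 0.1401, 0.0427]
ee_rot: [0.225, 1.557, -0.217]
wrist_force: [1.5, 9.0, 1.0]
grip_width: 0.0392
```

Emit:
{"fn": "send_rows", "kwargs": {
  "motion": [
    [[0, -0.04, 0, 0, 255], [0, -0.08, 0, 0, 255], [0, -0.12, 0, 0, 255], [0, -0.16, 0, 0, 255]]
  ]
}}

```text
t: 14.75
tool_pos: [0.5826, 0.1386, 0.0426]
ee_rot: [0.225, 1.558, -0.216]
wrist_force: [1.7, 9.4, 0.9]
grip_width: 0.0387
```

Emit:
{"fn": "send_rows", "kwargs": {
  "motion": [
    [[0, -0.04, 0, 0, 255], [0, -0.08, 0, 0, 255], [0, -0.12, 0, 0, 255], [0, -0.16, 0, 0, 255]]
  ]
}}

```text
t: 15.08
tool_pos: [0.5821, 0.1369, 0.0426]
ee_rot: [0.224, 1.558, -0.217]
wrist_force: [1.6, 8.8, 1.5]
grip_width: 0.0393
```

Emit:
{"fn": "send_rows", "kwargs": {
  "motion": [
    [[0, -0.04, 0, 0, 255], [0, -0.08, 0, 0, 255], [0, -0.12, 0, 0, 255], [0, -0.16, 0, 0, 255]]
  ]
}}

```text
t: 15.42
tool_pos: [0.5813, 0.1336, 0.0422]
ee_rot: [0.224, 1.558, -0.22]
wrist_force: [1.1, 7.6, 1.1]
grip_width: 0.0393
```

Emit:
{"fn": "send_rows", "kwargs": {
  "motion": [
    [[0, 0, 0, 0, 255], [0, 0, 0, 0, 255]]
  ]
}}

```text
t: 15.58
tool_pos: [0.5813, 0.1337, 0.0422]
ee_rot: [0.224, 1.558, -0.219]
wrist_force: [0.1, 6.6, 0.6]
grip_width: 0.0394
```

```bash
python3 y.py
```

```text
clampframe x,y mm 1.3 92.5 z 42.2 Fy 6.38 Fx -1.69 Fz 0.6 tau [ 1.53 -0.22  0.02] rot [ 0.224  1.558 -0.219] t 15.58
```

Emit:
{"fn": "send_rows", "kwargs": {
  "motion": [
    [[0, -0.03, 0, 0, 255], [0, -0.06, 0, 0, 255], [0, -0.08, 0, 0, 255], [0, -0.08, 0, 0, 255]]
  ]
}}

```text
t: 15.92
tool_pos: [0.5813, 0.1336, 0.0424]
ee_rot: [0.224, 1.558, -0.218]
wrist_force: [1.4, 7.4, 2.1]
grip_width: 0.0391
```

```bash
python3 y.py
```

```text
clampframe x,y mm 1.3 92.4 z 42.4 Fy 7.47 Fx -0.75 Fz 2.06 tau [ 1.85 -0.3  -0.08] rot [ 0.224  1.558 -0.218] t 15.92
```

Emit:
{"fn": "send_rows", "kwargs": {
  "motion": [
    [[0, -0.05, 0, 0, 255], [0, -0.1, 0, 0, 255], [0, -0.1, 0, 0, 255]]
  ]
}}

```text
t: 16.17
tool_pos: [0.5812, 0.1334, 0.0426]
ee_rot: [0.225, 1.558, -0.217]
wrist_force: [1.6, 9.2, 2.2]
grip_width: 0.039
```

```bash
python3 y.py
```

```text
clampframe x,y mm 1.3 92.2 z 42.6 Fy 9.32 Fx -1.02 Fz 2.16 tau [ 2.21 -0.42 -0.06] rot [ 0.225  1.558 -0.217] t 16.17
```

Emit:
{"fn": "send_rows", "kwargs": {
  "motion": [
    [[0, -0.05, 0, 0, 255], [0, -0.1, 0, 0, 255], [0, -0.1, 0, 0, 255]]
  ]
}}

```text
t: 16.42
tool_pos: [0.5812, 0.1333, 0.0428]
ee_rot: [0.225, 1.557, -0.216]
wrist_force: [2.2, 10.8, 2.4]
grip_width: 0.0393
```

```bash
python3 y.py
```

```text
clampframe x,y mm 1.3 92.0 z 42.8 Fy 11.01 Fx -0.86 Fz 2.42 tau [ 2.6  -0.48 -0.07] rot [ 0.225  1.557 -0.216] t 16.42
```

Emit:
{"fn": "send_rows", "kwargs": {
  "motion": [
    [[0, -0.05, 0, 0, 255], [0, -0.1, 0, 0, 255], [0, -0.1, 0, 0, 255]]
  ]
}}

```text
t: 16.67
tool_pos: [0.5811, 0.1331, 0.0431]
ee_rot: [0.226, 1.557, -0.215]
wrist_force: [2.3, 13.7, 1.6]
grip_width: 0.0391
```

```bash
python3 y.py
```

```text
clampframe x,y mm 1.3 91.9 z 43.1 Fy 13.82 Fx -1.6 Fz 1.6 tau [ 2.98 -0.5  -0.01] rot [ 0.226  1.557 -0.215] t 16.67
```

Emit:
{"fn": "send_rows", "kwargs": {
  "motion": [
    [[0, 0.2, 0, 0, 255], [0, 0.5, 0, 0, 255], [0, 1.2, 0, 0, 255], [-0.5, 2.5, 0, 0, 255], [-1, 4.5, 0, 0, 255], [-1, 7, 0, 0, 255], [-1, 9, -1, 0, 255], [-1, 10.5, -3, 0, 255]]
  ]
}}

```text
t: 17.33
tool_pos: [0.5823, 0.2385, 0.0517]
ee_rot: [0.224, 1.558, -0.224]
wrist_force: [-0.7, -0.1, -1.2]
grip_width: 0.0392
```

Emit:
{"fn": "send_rows", "kwargs": {
  "motion": [
    [[0, 0, -2, 0, 255], [0, 0, -4.5, 0, 255], [0, 0, -6.5, 0, 255], [0, 0, -7, 0, 255], [0, 0, -7, 0, 255], [0, 0, -7, 0, 255]]
  ]
}}

```text
t: 17.83
tool_pos: [0.5142, 0.2567, 0.0519]
ee_rot: [0.222, 1.558, -0.223]
wrist_force: [0.3, -0.1, -0.2]
grip_width: 0.0392
```

```bash
python3 y.py; python3 -c "
from h import *
from workcell import arm
tool([.5,.25,.022],-.2815)
p,d=arm.camera('scene');cv2.imwrite('pics/s7.png',p[:,:,::-1]);crop(p,225,130,345,250,5,'pics/s7c.png')"
```

```text
clampframe x,y mm -97.3 192.0 z 51.9 Fy -0.02 Fx 0.3 Fz -0.2 tau [-0.07 -0.12 -0.02] rot [ 0.222  1.558 -0.223] t 17.83
pos [0.5142 0.2567 0.0519] x [ 0.001 -0.001 -1.   ] z-ang -0.2833 shift cm [ 2.98 -1.04 -1.18] turn(tool x, x down => -world) -0.0018 F [ 0.28 -0.1  -0.2 ] w 0.0392 t 17.83 q7 [-0.03  0.59 -0.7   1.82  0.48  0.9  -1.24]
```

View pics/s7c.png

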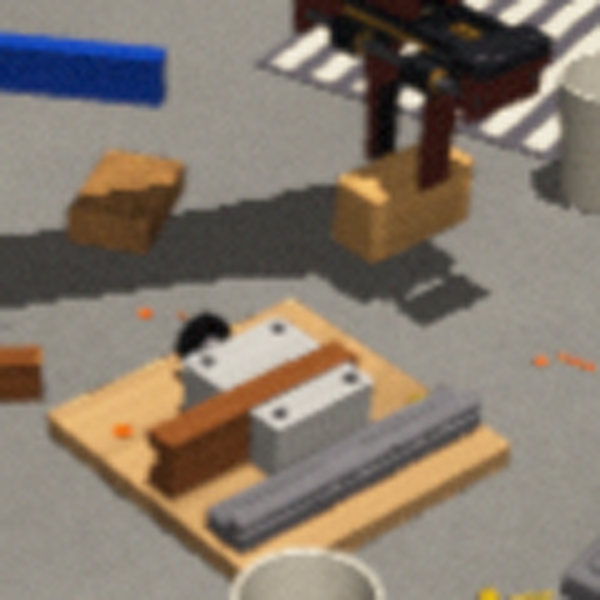

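Emit:
{"fn": "send_rows", "kwargs": {
  "motion": [
    [[0.8, 0, 0, 0, 255], [1.8, 0, 0, 0, 255], [2.6, 0, 0, 0, 255], [3.1, 0, 0, 0, 255], [3.3, 0, 0, 0, 255], [3.3, 0, 0, 0, 255], [3.3, 0, 0, 0, 255]]
  ]
}}

```text
t: 18.47
tool_pos: [0.5131, 0.2569, 0.0182]
ee_rot: [0.222, 1.56, -0.222]
wrist_force: [-0.2, -0.3, -0.4]
grip_width: 0.039
```

Emit:
{"fn": "send_rows", "kwargs": {
  "motion": [
    [[0.1, 0, 0, 0, 255], [0.1, 0, 0, 0, 255], [0.1, 0, 0, 0, 255]]
  ]
}}

```text
t: 18.72
tool_pos: [0.5132, 0.2571, 0.0177]
ee_rot: [0.222, 1.559, -0.222]
wrist_force: [-0.2, -0.4, 0.1]
grip_width: 0.0391
```

```bash
python3 y.py
```

```text
clampframe x,y mm -98.4 192.1 z 17.7 Fy -0.46 Fx -0.05 Fz 0.15 tau [ 0.05 -0.1  -0.01] rot [ 0.222  1.559 -0.222] t 18.72
```

Emit:
{"fn": "send_rows", "kwargs": {
  "motion": [
    [[0.06, 0, 0, 0, 255], [0.06, 0, 0, 0, 255], [0.06, 0, 0, 0, 255]]
  ]
}}

```text
t: 18.97
tool_pos: [0.5132, 0.2572, 0.0176]
ee_rot: [0.222, 1.559, -0.222]
wrist_force: [-2.0, -0.8, 5.1]
grip_width: 0.0391
```

```bash
python3 y.py
```

```text
clampframe x,y mm -98.4 192.2 z 17.6 Fy -1.35 Fx -1.65 Fz 5.09 tau [-0.19  0.29 -0.06] rot [ 0.222  1.559 -0.222] t 18.97
```

Block is down on the bench (Fz +5 N). Opening.

Emit:
{"fn": "send_rows", "kwargs": {
  "motion": [
    [[0, 0, 0, 0, 100], [0, 0, 0, 0, 0], [0, 0, 0, 0, 0], [0, 0, 0, 0, 0], [0, 0, 0, 0, 0], [0, 0, 0, 0, 0], [0, 0, 0, 0, 0], [0, 0, 0, 0, 0]]
  ]
}}

```text
t: 19.63
tool_pos: [0.5131, 0.257, 0.017]
ee_rot: [0.222, 1.559, -0.222]
wrist_force: [-0.5, 0.2, -0.1]
grip_width: 0.0868
```

Emit:
{"fn": "send_rows", "kwargs": {
  "motion": [
    [[-1.5, 0, 0, 0, 0], [-4, 0, 0, 0, 0], [-7.5, 0, 0, 0, 0], [-11.5, 0, 0, 0, 0], [-14, 0, 0, 0, 0], [-14, 0, 0, 0, 0]]
  ]
}}

```text
t: 20.13
tool_pos: [0.5155, 0.2592, 0.1628]
ee_rot: [0.226, 1.552, -0.218]
wrist_force: [0.4, 0.3, 0.9]
grip_width: 0.0877
```

```bash
python3 y.py; python3 -c "
from h import *
from workcell import arm
tool([.5,.25,.022],-.2815)
p,d=arm.camera('scene');cv2.imwrite('pics/s8.png',p[:,:,::-1]);crop(p,225,130,345,250,5,'pics/s8c.png')"
```

```text
clampframe x,y mm -96.8 194.7 z 162.8 Fy 0.41 Fx 0.27 Fz 0.87 tau [-0.02 -0.07  0.01] rot [ 0.226  1.552 -0.218] t 20.13
pos [0.5155 0.2592 0.1628] x [ 0.008  0.004 -1.   ] z-ang -0.2828 shift cm [14.06 -1.39 -1.32] turn(tool x, x down => -world) -0.0013 F [0.37 0.32 0.87] w 0.0877 t 20.13 q7 [ 0.03  0.46 -0.78  1.72  0.36  1.1  -1.15]
```

View pics/s8c.png

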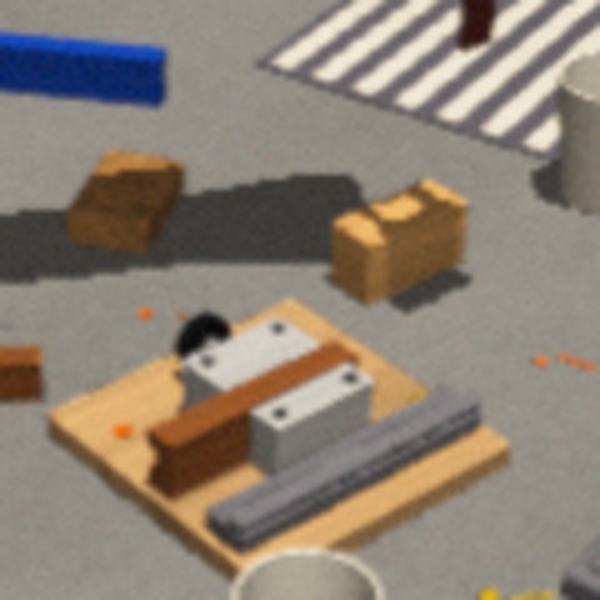

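Emit:
{"fn": "send_rows", "kwargs": {
  "motion": [
    [[0, -3, 1.2, 0, 20], [0, -6.5, 2.6, 0, 40], [0, -10, 4, 0, 60], [0, -13.5, 5.4, 0, 80], [0, -17, 6.8, 0, 100], [0, -20.5, 8.2, 0, 127], [0, -23.5, 9.4, 0, 127], [0, -25, 9.85, 0, 127]]
  ]
}}

```text
t: 20.85
tool_pos: [0.5372, -0.0163, 0.1552]
ee_rot: [0.225, 1.561, -0.228]
wrist_force: [-0.6, -0.1, 0.1]
grip_width: 0.0444
```

Emit:
{"fn": "send_rows", "kwargs": {
  "motion": [
    [[0, 0, 0, 0, 127], [0, 0, 0, 0, 127], [0, 0, 0, 0, 127], [0, 0, 0, 0, 127]]
  ]
}}

```text
t: 21.18
tool_pos: [0.5376, -0.0088, 0.1567]
ee_rot: [0.221, 1.56, -0.22]
wrist_force: [-0.3, -0.1, 0.1]
grip_width: 0.0443
```

```bash
python3 y.py; python3 - <<'E'
from h import *
from workcell import arm
a=.2815;C=np.array([.5544,.0452]);yh=np.array([np.sin(a),np.cos(a)]);xh=np.array([np.cos(a),-np.sin(a)])
m=arm.camera_model('wrist');import pickle;pickle.dump(m,open('pics/w9.pkl','wb'))
tool([*(C-yh*.055+xh*.0014),.10],-a)
p,d=arm.camera('wrist');cv2.imwrite('pics/w9.png',p[:,:,::-1])
p,d=arm.camera('scene');cv2.imwrite('pics/s9.png',p[:,:,::-1]);crop(p,225,130,345,250,5,'pics/s9c.png')
E
```

```text
clampframe x,y mm -1.2 -56.5 z 156.7 Fy -0.14 Fx -0.27 Fz 0.06 tau [-0.08  0.01 -0.05] rot [ 0.221  1.56  -0.22 ] t 21.18
pos [ 0.5376 -0.0088  0.1567] x [-0.001  0.001 -1.   ] z-ang -0.2805 shift cm [5.67 0.15 0.26] turn(tool x, x down => -world) 0.001 F [-0.3  -0.06  0.06] w 0.0443 t 21.18 q7 [ 0.51  0.4  -0.74  1.81  0.31  1.05 -0.63]
```

View pics/w9.png

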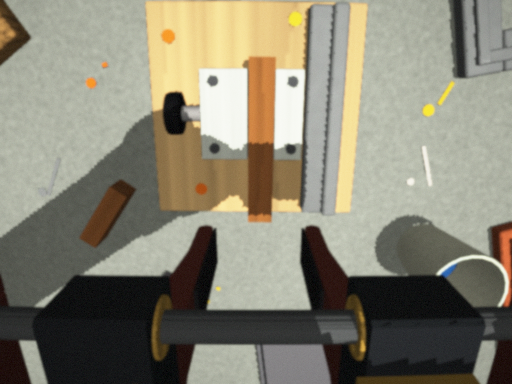

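View pics/s9c.png

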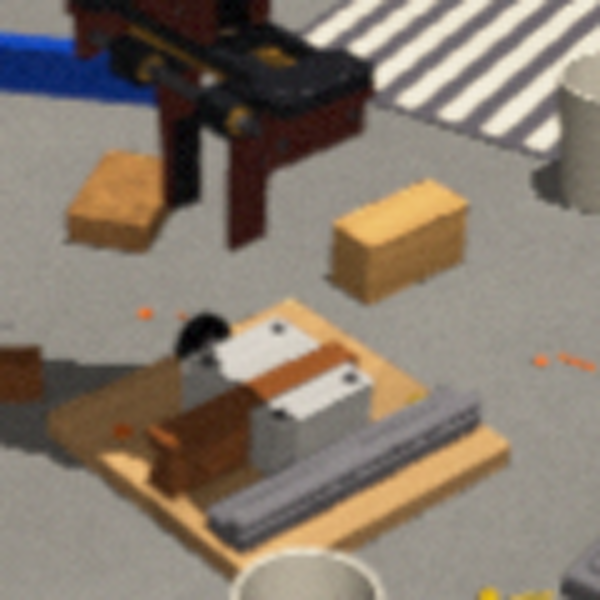

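```bash
python3 - <<'E'
from h import *
import pickle
from workcell import arm
p=cv2.imread('pics/w9.png')[:,:,::-1];crop(p,190,40,350,230,3,'pics/w9c.png')
m=pickle.load(open('pics/w9.pkl','rb'));s=arm.read_state();M=R.from_rotvec(s['ee_rot']).as_matrix()
for px,z in [((249,57),.058),((275,57),.058),((249,213),.058),((271,213),.058),((201,159),.058),((301,159),.058),((216,230),s['tool_pos'][2]),((302,230),s['tool_pos'][2])]:
    print(px,((onz(m,[px],z)[0]-s['tool_pos'])@M*100).round(2))
E
```

```text
(249, 57) [ 9.89 10.54 -0.71]
(275, 57) [ 9.89 10.54  1.39]
(249, 213) [ 9.89 -2.95 -0.81]
(271, 213) [ 9.89 -2.95  1.21]
(201, 159) [ 9.89  2.11 -4.99]
(301, 159) [9.89 2.11 3.79]
(216, 230) [ 0.   -0.3  -2.57]
(302, 230) [-0.   -0.3   2.75]
```

View pics/w9c.png

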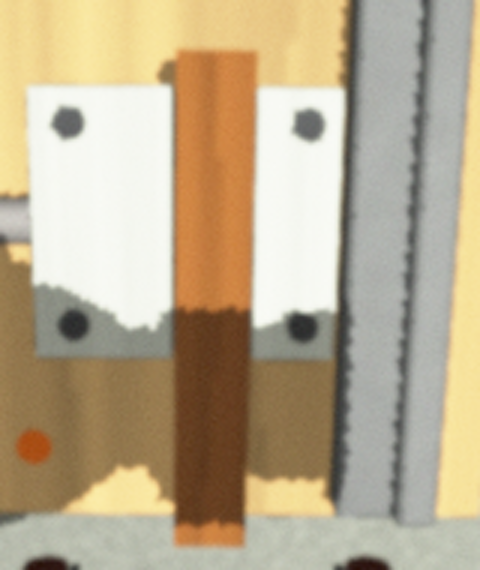

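Emit:
{"fn": "send_rows", "kwargs": {
  "motion": [
    [[1, 0.1, 0.1, 0, 127], [3, 0.2, 0.22, 0, 127], [5.5, 0.2, 0.22, 0, 127], [7.5, 0.2, 0.22, 0, 127], [8.5, 0.2, 0.22, 0, 127], [8.5, 0.2, 0.22, 0, 127], [8.5, 0.2, 0.22, 0, 127], [8.5, 0.2, 0.22, 0, 127]]
  ]
}}

```text
t: 21.95
tool_pos: [0.5413, -0.0088, 0.0729]
ee_rot: [0.222, 1.558, -0.221]
wrist_force: [-0.7, 0.0, 0.3]
grip_width: 0.0443
```

```bash
python3 y.py
```

```text
clampframe x,y mm 2.4 -55.5 z 72.9 Fy -0.18 Fx -0.7 Fz 0.34 tau [-0.03 -0.11  0.03] rot [ 0.222  1.558 -0.221] t 21.95
```

Emit:
{"fn": "send_rows", "kwargs": {
  "motion": [
    [[0.3, 0, -0.1, 0, 127], [1, 0, -0.1, 0, 127], [1.8, 0, -0.1, 0, 127], [2.6, 0, -0.1, 0, 127], [3.4, 0, -0.1, 0, 127], [4.2, 0, -0.1, 0, 127], [4.8, 0, -0.1, 0, 127], [4.8, 0, -0.1, 0, 127]]
  ]
}}

```text
t: 22.62
tool_pos: [0.5386, -0.009, 0.0224]
ee_rot: [0.222, 1.562, -0.222]
wrist_force: [0.4, -0.2, 0.8]
grip_width: 0.0439
```

```bash
python3 y.py; python3 - <<'E'
from h import *
from workcell import arm
p,d=arm.camera('wrist');cv2.imwrite('pics/w10.png',p[:,:,::-1])
p,d=arm.camera('scene');crop(p,225,130,345,250,5,'pics/s10c.png')
E
```

```text
clampframe x,y mm -0.1 -56.5 z 22.4 Fy -0.08 Fx 0.44 Fz 0.78 tau [-0.07 -0.04  0.01] rot [ 0.222  1.562 -0.222] t 22.62
```

View pics/w10.png

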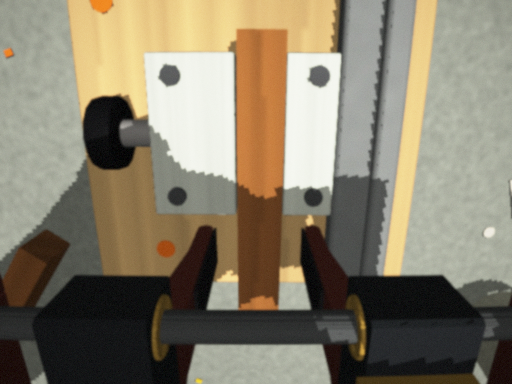

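View pics/s10c.png

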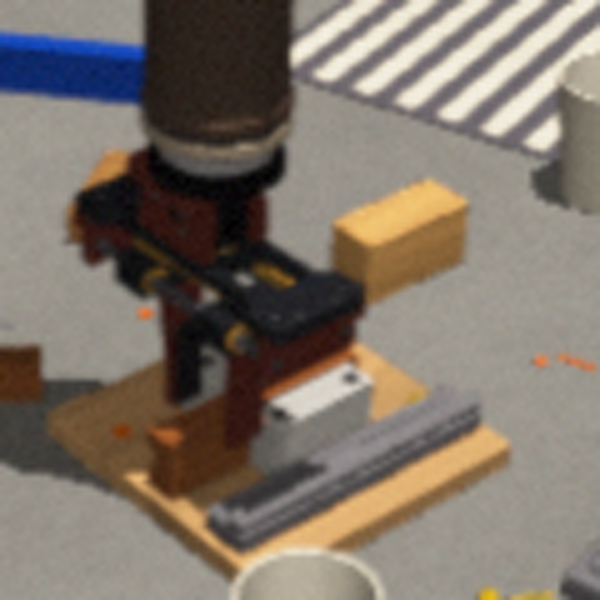

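Emit:
{"fn": "send_rows", "kwargs": {
  "motion": [
    [[0, 0, 0, 0, 127], [0, 0, 0, 0, 127], [0, 0, 0, 0, 127], [0, 0, 0, 0, 140]]
  ]
}}

```text
t: 23.05
tool_pos: [0.5398, -0.0091, 0.0243]
ee_rot: [0.222, 1.559, -0.222]
wrist_force: [-1.0, 0.8, 0.2]
grip_width: 0.0411
```

```bash
python3 y.py
```

```text
clampframe x,y mm 1.1 -56.2 z 24.3 Fy 0.5 Fx -1.14 Fz 0.25 tau [ 0.03 -0.09  0.05] rot [ 0.222  1.559 -0.222] t 23.05
```

Emit:
{"fn": "send_rows", "kwargs": {
  "motion": [
    [[0.1, 0, 0, 0, 160], [0.1, 0, 0, 0, 175], [0.1, 0, 0, 0, 185], [0.1, 0, 0, 0, 195], [0.1, 0, 0, 0, 255], [0.1, 0, 0, 0, 255], [0.1, 0, 0, 0, 255], [0.1, 0, 0, 0, 255]]
  ]
}}

```text
t: 23.72
tool_pos: [0.5395, -0.0091, 0.023]
ee_rot: [0.222, 1.56, -0.222]
wrist_force: [0.2, -1.2, 1.1]
grip_width: 0.0216
```

```bash
python3 y.py
```

```text
clampframe x,y mm 0.8 -56.3 z 23.0 Fy -1.05 Fx 0.51 Fz 1.13 tau [-0.06 -0.01  0.07] rot [ 0.222  1.56  -0.222] t 23.72
```

Emit:
{"fn": "send_rows", "kwargs": {
  "motion": [
    [[-0.1, 0, 0, 0, 255], [-0.2, 0, 0, 0, 255], [-0.3, 0, 0, 0, 255], [-0.4, 0, 0, 0, 255], [-0.4, 0, 0, 0, 255]]
  ]
}}

```text
t: 24.13
tool_pos: [0.5396, -0.009, 0.0272]
ee_rot: [0.222, 1.559, -0.222]
wrist_force: [-0.3, 0.5, -0.7]
grip_width: 0.0215
```

```bash
python3 y.py
```

```text
clampframe x,y mm 0.8 -56.2 z 27.2 Fy 0.38 Fx -0.39 Fz -0.65 tau [0.   0.12 0.03] rot [ 0.222  1.559 -0.222] t 24.13
```

Emit:
{"fn": "send_rows", "kwargs": {
  "motion": [
    [[-0.1, 0, 0, 0, 255], [-0.2, 0, 0, 0, 255], [-0.4, 0, 0, 0, 255], [-0.6, 0, 0, 0, 255], [-0.6, 0, 0, 0, 255]]
  ]
}}

```text
t: 24.55
tool_pos: [0.5396, -0.009, 0.0334]
ee_rot: [0.222, 1.559, -0.222]
wrist_force: [-1.4, -0.1, 0.6]
grip_width: 0.0213
```

```bash
python3 y.py
```

```text
clampframe x,y mm 0.8 -56.1 z 33.4 Fy -0.48 Fx -1.32 Fz 0.64 tau [0.12 0.13 0.05] rot [ 0.222  1.559 -0.222] t 24.55
```

Emit:
{"fn": "send_rows", "kwargs": {
  "motion": [
    [[-0.6, 0, 0, 0, 255], [-1.4, 0, 0, 0, 255], [-2.4, 0, 0, 0, 255], [-3.4, 0, 0, 0, 255], [-4, 0, 0, 0, 255], [-4, 0, 0, 0, 255]]
  ]
}}

```text
t: 25.05
tool_pos: [0.5409, -0.0092, 0.0751]
ee_rot: [0.222, 1.556, -0.222]
wrist_force: [0.0, 0.5, -0.2]
grip_width: 0.0216
```

```bash
python3 y.py; python3 - <<'E'
from h import *
from workcell import arm
p,d=arm.camera('scene');cv2.imwrite('pics/s11.png',p[:,:,::-1]);crop(p,225,110,345,250,5,'pics/s11c.png')
E
```

```text
clampframe x,y mm 2.1 -56.0 z 75.1 Fy 0.46 Fx -0.12 Fz -0.21 tau [-0.1  -0.08  0.01] rot [ 0.222  1.556 -0.222] t 25.05
```

View pics/s11c.png

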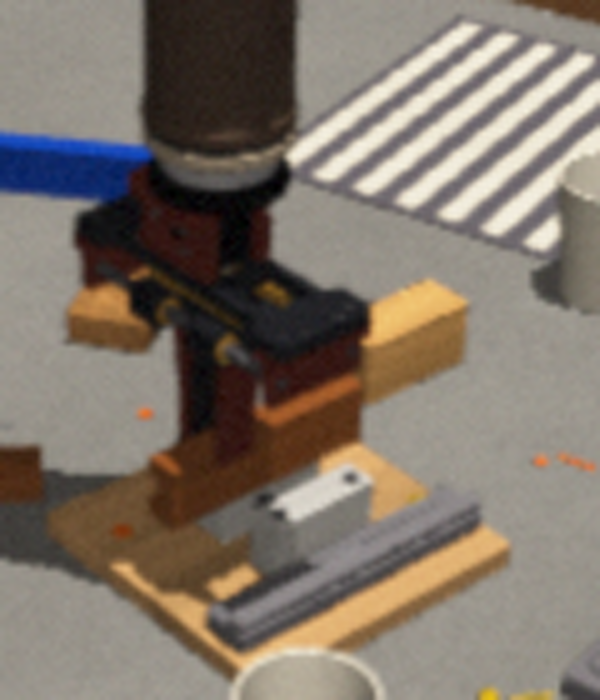

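```bash
python3 - <<'E'
from h import *
tool([.526,-.332,.155],-.175)
E
```

```text
pos [ 0.5404 -0.0092  0.0742] x [ 0.002 -0.    -1.   ] z-ang -0.2834 shift cm [ -8.07 -31.39   7.66] turn(tool x, x down => -world) -0.1084 F [ 0.5   0.56 -0.71] w 0.0213 t 25.1 q7 [ 0.46  0.5  -0.69  1.89  0.4   0.89 -0.72]
```

Emit:
{"fn": "send_rows", "kwargs": {
  "motion": [
    [[-1.5, 0, 0, 0, 255], [-4, 0, 0, 0, 255], [-6.5, -1.5, 0.4, 0, 255], [-8, -4, 1, -0.02, 255], [-8, -7, 1.7, -0.04, 255], [-8, -10, 2.4, -0.06, 255], [-8, -13, 3.2, -0.08, 255], [-8, -16, 4, -0.1, 255]]
  ]
}}

```text
t: 25.77
tool_pos: [0.5328, -0.1755, 0.1529]
ee_rot: [0.143, 1.566, -0.143]
wrist_force: [1.6, -0.3, -0.2]
grip_width: 0.0214
```

```bash
python3 - <<'E'
from h import *
tool([.526,-.332,.155],-.175)
E
```

```text
pos [ 0.5328 -0.1755  0.1529] x [-0. -0. -1.] z-ang -0.182 shift cm [ -0.21 -15.52   2.17] turn(tool x, x down => -world) -0.007 F [ 1.63 -0.31 -0.24] w 0.0214 t 25.77 q7 [ 0.78  0.44 -0.72  1.76  0.32  1.06 -0.24]
```

Emit:
{"fn": "send_rows", "kwargs": {
  "motion": [
    [[0, -3, 0.5, 0, 255], [0, -6, 1, 0, 255], [0, -9, 1.5, 0, 255], [0, -12, 2, 0, 255], [0, -14.5, 2.2, 0, 255], [0, -15.5, 2.2, 0, 255], [0, -15.5, 2.2, 0, 255], [0, -15.5, 2.2, 0, 255]]
  ]
}}

```text
t: 26.43
tool_pos: [0.5266, -0.3291, 0.1526]
ee_rot: [0.145, 1.567, -0.143]
wrist_force: [-0.2, 1.3, -0.7]
grip_width: 0.0211
```

```bash
python3 - <<'E'
from h import *
tool([.526,-.332,.155],-.175)
from workcell import arm
import pickle
m=arm.camera_model('wrist');p,d=arm.camera('wrist');cv2.imwrite('pics/w12.png',p[:,:,::-1]);pickle.dump(m,open('pics/w12.pkl','wb'))
p,d=arm.camera('scene');cv2.imwrite('pics/s12.png',p[:,:,::-1]);crop(p,130,140,330,320,4,'pics/s12c.png')
E
```

```text
pos [ 0.5266 -0.3291  0.1526] x [-0.     0.001 -1.   ] z-ang -0.1831 shift cm [-0.24 -0.3  -0.01] turn(tool x, x down => -world) -0.0081 F [-0.2   1.31 -0.72] w 0.0211 t 26.43 q7 [ 0.95  0.53 -0.66  1.62  0.35  1.12  0.01]
```

View pics/w12.png

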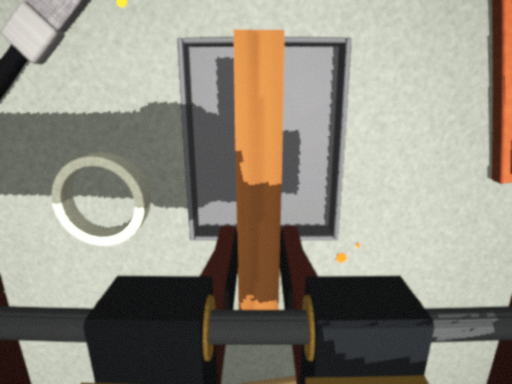

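View pics/s12c.png

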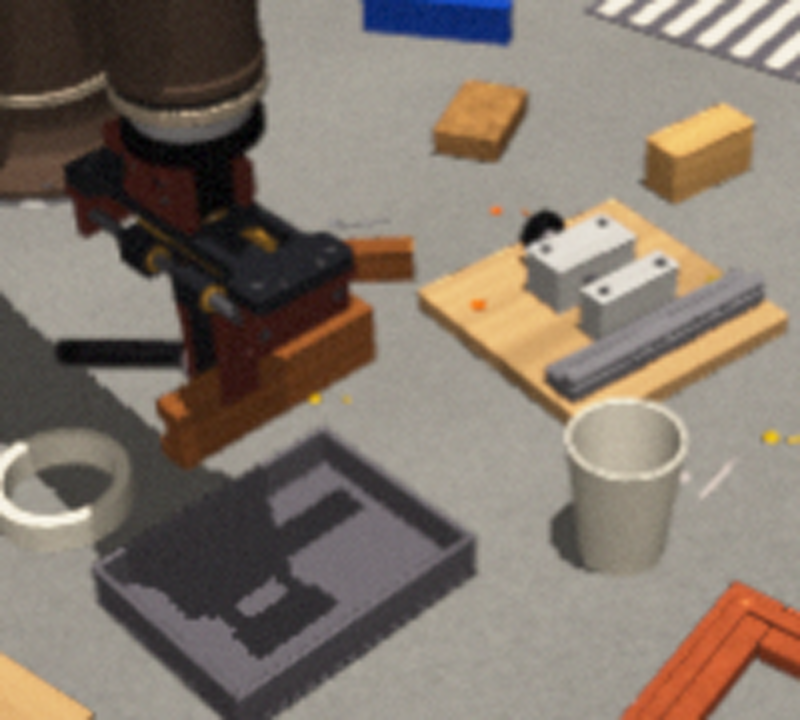

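```bash
python3 - <<'E'
from h import *
import pickle
from workcell import arm
m=pickle.load(open('pics/w12.pkl','rb'));s=arm.read_state();M=R.from_rotvec(s['ee_rot']).as_matrix()
f=lambda px,z:((onz(m,px,z)-s['tool_pos'])@M*100).round(2)
print(f([(180,39),(350,38),(336,239),(191,240)],.035))
zb=s['tool_pos'][2]-.005+.040
print(f([(234,30),(284,30),(240,308),(278,308)],zb))
E
```

```text
[[11.82 12.02 -6.63]
 [11.82 12.08  7.9 ]
 [11.8  -6.66  7.84]
 [11.8  -6.74 -6.76]]
[[-3.49 10.38 -0.97]
 [-3.49 10.37  1.18]
 [-3.5  -3.57 -0.96]
 [-3.5  -3.57  1.12]]
```

Emit:
{"fn": "send_rows", "kwargs": {
  "motion": [
    [[1.5, -0.3, 0.2, 0, 255], [4, -0.6, 0.4, 0, 255], [6.5, -0.7, 0.5, 0, 255], [9, -0.7, 0.5, 0, 255], [11, -0.7, 0.5, 0, 255], [12.5, -0.7, 0.5, 0, 255], [13.2, -0.7, 0.5, 0, 255], [13.2, -0.7, 0.5, 0, 255]]
  ]
}}

```text
t: 27.2
tool_pos: [0.5295, -0.3363, 0.0187]
ee_rot: [0.144, 1.569, -0.141]
wrist_force: [-0.6, -0.1, 0.2]
grip_width: 0.0216
```

Emit:
{"fn": "send_rows", "kwargs": {
  "motion": [
    [[0, 0, 0, 0, 255], [0, 0, 0, 0, 255], [0, 0, 0, 0, 255]]
  ]
}}

```text
t: 27.45
tool_pos: [0.5313, -0.3383, 0.0223]
ee_rot: [0.143, 1.564, -0.144]
wrist_force: [-0.9, -0.4, -0.2]
grip_width: 0.0214
```

```bash
python3 - <<'E'
from h import *
tool([.526,-.332,.010],-.175)
from workcell import arm
p,d=arm.camera('scene');cv2.imwrite('pics/s13.png',p[:,:,::-1]);crop(p,130,200,280,330,5,'pics/s13c.png')
E
```

```text
pos [ 0.5313 -0.3383  0.0223] x [ 0.002 -0.001 -1.   ] z-ang -0.1828 shift cm [ 1.22  0.52 -0.64] turn(tool x, x down => -world) -0.0078 F [-0.9  -0.39 -0.17] w 0.0214 t 27.45 q7 [ 0.9   0.68 -0.59  1.71  0.46  0.9  -0.07]
```

View pics/s13c.png

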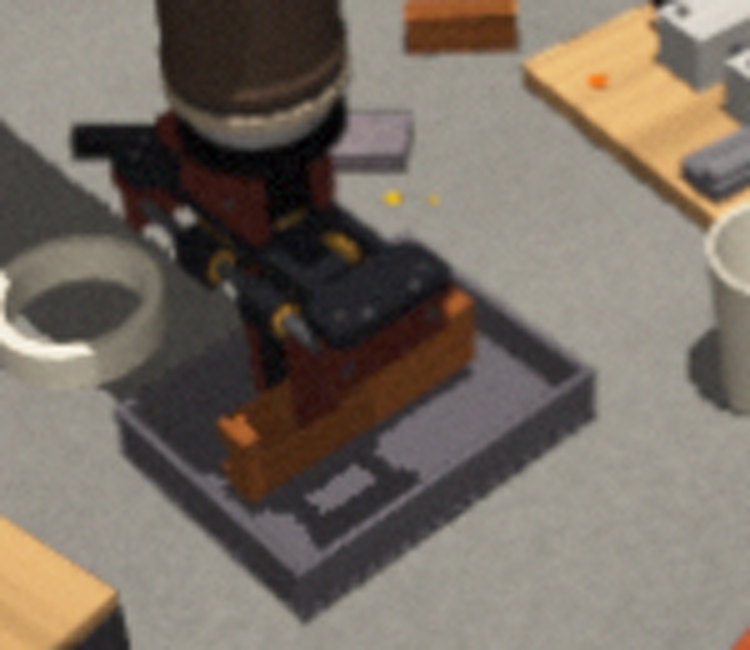

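Centred inside the tray, about 12 mm above the floor. Going down slowly.

Emit:
{"fn": "send_rows", "kwargs": {
  "motion": [
    [[0.2, 0, 0, 0, 255], [0.5, 0, 0, 0, 255], [0.8, 0, 0, 0, 255], [1.0, 0, 0, 0, 255], [1.0, 0, 0, 0, 255], [1.0, 0, 0, 0, 255], [1.0, 0, 0, 0, 255]]
  ]
}}

```text
t: 28.08
tool_pos: [0.5304, -0.338, 0.011]
ee_rot: [0.144, 1.566, -0.144]
wrist_force: [0.4, 1.6, -0.1]
grip_width: 0.0217
```

Emit:
{"fn": "send_rows", "kwargs": {
  "motion": [
    [[0.1, 0, 0, 0, 255], [0.1, 0, 0, 0, 255], [0.1, 0, 0, 0, 255]]
  ]
}}

```text
t: 28.33
tool_pos: [0.5305, -0.3381, 0.0101]
ee_rot: [0.144, 1.566, -0.144]
wrist_force: [0.7, -0.6, -0.9]
grip_width: 0.0221
```

Emit:
{"fn": "send_rows", "kwargs": {
  "motion": [
    [[0.1, 0, 0, 0, 255], [0.1, 0, 0, 0, 255], [0.1, 0, 0, 0, 255]]
  ]
}}

```text
t: 28.58
tool_pos: [0.5306, -0.3381, 0.01]
ee_rot: [0.143, 1.566, -0.144]
wrist_force: [-3.0, 1.7, 6.8]
grip_width: 0.0214
```

Emit:
{"fn": "send_rows", "kwargs": {
  "motion": [
    [[-0.08, 0, 0, 0, 255], [-0.08, 0, 0, 0, 190], [-0.08, 0, 0, 0, 180], [-0.08, 0, 0, 0, 160], [-0.08, 0, 0, 0, 140], [-0.08, 0, 0, 0, 127], [-0.08, 0, 0, 0, 127], [-0.08, 0, 0, 0, 127]]
  ]
}}

```text
t: 29.25
tool_pos: [0.5304, -0.338, 0.0098]
ee_rot: [0.144, 1.566, -0.144]
wrist_force: [0.2, 0.1, 0.0]
grip_width: 0.044
```

Emit:
{"fn": "send_rows", "kwargs": {
  "motion": [
    [[-1, 0, 0, 0, 127], [-3, 0, 0, 0, 127], [-6, 0, 0, 0, 127], [-9.5, 0, 0, 0, 127], [-13, 0, 0, 0, 127], [-15, 0, 0, 0, 127], [-15, 0, 0, 0, 127], [-15, 0, 0, 0, 127]]
  ]
}}

```text
t: 29.92
tool_pos: [0.5311, -0.3384, 0.1618]
ee_rot: [0.142, 1.563, -0.145]
wrist_force: [-0.4, 0.4, -0.3]
grip_width: 0.0444
```

Emit:
{"fn": "send_rows", "kwargs": {
  "motion": [
    [[0, 0, 0, 0, 127], [0, 0, 0, 0, 127], [0, 0, 0, 0, 127]]
  ]
}}

```text
t: 30.17
tool_pos: [0.5297, -0.3377, 0.1585]
ee_rot: [0.145, 1.568, -0.143]
wrist_force: [0.2, 1.1, 0.2]
grip_width: 0.044
```

```bash
python3 - <<'E'
from h import *
tool([.526,-.332,.010],-.175)
from workcell import arm
import pickle
m=arm.camera_model('wrist');p,d=arm.camera('wrist');cv2.imwrite('pics/w14.png',p[:,:,::-1]);pickle.dump(m,open('pics/w14.pkl','wb'))
p,d=arm.camera('scene');cv2.imwrite('pics/s14.png',p[:,:,::-1]);crop(p,130,130,330,330,3,'pics/s14c.png')
E
```

```text
pos [ 0.5297 -0.3377  0.1585] x [-0.002  0.001 -1.   ] z-ang -0.1829 shift cm [14.85  0.48 -0.43] turn(tool x, x down => -world) -0.0079 F [0.22 1.06 0.17] w 0.044 t 30.17 q7 [ 0.95  0.53 -0.66  1.59  0.35  1.14  0.02]
```

View pics/s14c.png

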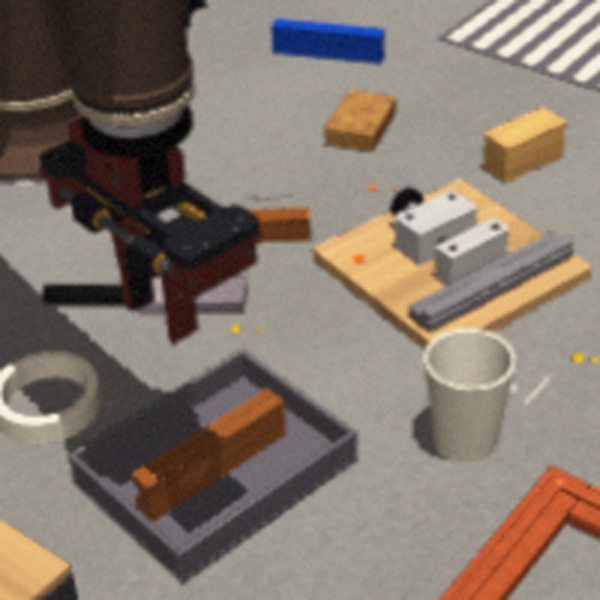

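View pics/w14.png

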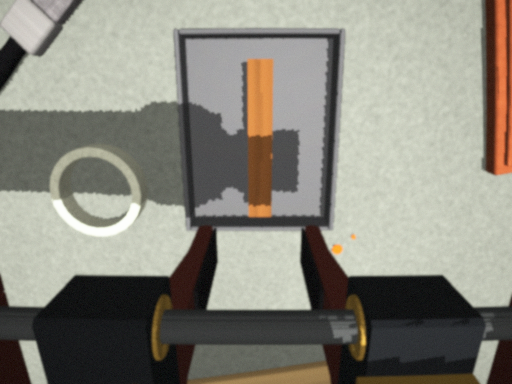

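```bash
python3 - <<'E'
import cv2,numpy as np
a=cv2.imread('pics/scene0.png').astype(int);b=cv2.imread('pics/s14.png').astype(int)
for n,(x0,y0,x1,y1) in dict(cup_a=(332,138,362,175),cup_b=(268,236,305,285)).items(): print(n,np.abs(a-b)[y0:y1,x0:x1].mean())
from workcell import arm
s=arm.read_state();print(s['t'],np.abs(s['dq']).max())
print(arm.sign_off())
E
```

```text
cup_a 15.813813813813814
cup_b 16.0432064717779
30.2667 0.003741353163625185
the job is handed in; nothing more can be done
None
```

```bash
python3 - <<'E'
import cv2,numpy as np
a=cv2.imread('pics/scene0.png',0);b=cv2.imread('pics/s14.png',0)
for n,(x0,y0,x1,y1) in dict(cup_a=(330,136,364,177),cup_b=(266,234,307,287),ref_frame=(340,205,430,270)).items():
    r=cv2.matchTemplate(b[y0-12:y1+12,x0-12:x1+12],a[y0:y1,x0:x1],cv2.TM_CCOEFF_NORMED);_,v,_,l=cv2.minMaxLoc(r)
    print(n,'shift px',l[0]-12,l[1]-12,'score',round(v,3))
E
```

```text
cup_a shift px 0 0 score 0.996
cup_b shift px 0 0 score 0.996
ref_frame shift px 0 0 score 0.995
```

I handed the job in at about 30 s of the 72 s allowed. The packing piece lies in the tray and the block is back on the bench. No verdict was reported.

- **Driving the piece:** I pushed the long end about 34 mm towards -y with the block, against a steady drag of about 9 N. The drag then dropped, and the piece stopped hard. At the stop the force rose to about 14 N with almost no movement, so I backed off there. The highest force I read was under 15 N, against the 25 N limit, but I only saw readings at the end of each move.
- **Block:** I set it down on bare bench next to the clamp. I felt it touch at the same height I had picked it up from, then let go. The last picture shows it standing the same way up.
- **Piece:** I gripped it by the short end only after it had been driven. It lifted straight up without resistance, and I lowered it to the tray floor until I felt contact, then released. The last pictures show it level and well inside the walls, standing on its underside, with nothing touching the gripper.
- **Cups:** A first brightness comparison before handing in gave a difference of about 16 grey levels at both cups. After handing in I matched the saved pictures, which showed 0 px shift for both cups and for a fixed frame used as a reference. The brightness difference was therefore lighting or noise, not movement.
- **Camera disagreement:** The top and wrist cameras differed by about 4 mm in absolute position. I used their mean to place the clamp, tray and block, then aligned each grasp from the wrist camera and set contact by feel.

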